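Load the knob-blank feeder of a coppersmith's bench press

ROBOT

A 6-joint arm with a two-finger parallel gripper is mounted at the origin on the work surface. World frame = base frame: x ahead of the robot, y to its left, z up, the work surface at z = 0. Lengths are in m, angles in degrees, forces in N, time in s.
With the tool pointing down it reaches from about 0.4 to 0.825 m from the base axis. Payload 7 kg.
Tool frame: the origin (TCP) lies midway between the tips of the shut fingers; the grasp point (between the pads) lies 19 mm behind it (r.grip_point_offset is the z of the grasp point in the tool frame, in m); z points along the fingers, y is the line along which they close (so a half turn about z gives the same grasp; the last joint's range is limited). The gripper opens to 88 mm and grips with 3 to 60 N. Pads are 19 mm wide; open, the fingers measure 130 mm over their backs; the gripper's body (78 mm by 193 mm) begins 47 mm behind the grasp point.
Start: joints at [-49.67, 20.546, 0.682, 0, -70.136, -16.507], TCP at [0.273, -0.617, 0.227] pointing down, gripper open.
Joint ranges: [-176.03, 176.03], [-82.01, 121.73], [-58.28, 71.71], [-173.87, 95.51], [-174.79, -0.11], [-173.66, 173.66]. Speed limits (degrees/s): [136.94, 136.94, 172.46, 180, 180, 180].

INTERFACE

Orientations are given as [roll, pitch, yaw] about the fixed x, y, z axes, in that order (R = Rz(yaw) Ry(pitch) Rx(roll)).
In Python, from plant import r, viewer, recognise, outline_of, pinpoint gives the robot as it stands.
- The arm moves only by the tool move_arm, never from a script. Its argument "targets" is a list of rows, each a list of 2 entries, a list of its own where there are three numbers: the shift along the tool's x, y, z in cm, then the turn, a rotation vector about the tool's x, y, z in rad. A call has 1 to 5 rows; each row is the pose to reach, as a shift and turn from the pose commanded when the call began, along the tool's axes at that moment; what a row does not reach only later rows make up. A row lasts 1/8 s, in which the tool goes at most 62.5 mm and 10.7 degrees, less where a joint would pass 70% of its speed; a pose out of reach is approached as far as the arm can. A call with a gripper value outside its range is refused whole. "jaw" is the finger opening in cm, from 0 to 8.76, set as the call begins (left out, the last holds). The fingers move at their own pace and stop on an object; "squeeze" is the grip in N (left out, the last holds). Time passes only in rows, so rows that repeat a pose let the fingers close. It gives the time, the measured TCP pose, the force, the opening and the grip force at its end, in the units of the state.
- r.get_state(): the state, without advancing time (a new reading comes with each control period).
- viewer.capture(name): name is "scene" or "top" or "wrist"; returns a dict with "image" (480x640x3 uint8, blue, green, red), "intrinsics" (3x3 intrinsics, pixels), "camera_from_world" (4x4, takes a point from world to camera coordinates). Camera axes: x right, y up, looking along -z (the intrinsics and any distortion apply to the point x, -y, -z); pixel columns grow to the right and rows downward; lengths in m; the calibration is good to about 2 mm. The wrist camera is an equidistant fisheye: a pixel r from the principal point sees the ray r / f radians off the axis. A picture is of the moment at which its call begins. There is no depth.
- r.close_job(): hands the job in; it is judged then, once.
Trained networks look in the newest picture that a camera, given by its name, has taken for a name from the list of things; names that differ only in an ending like _2 or _b are one class to them, and where a whole thing is asked for, a point or a joint stands for the part that bears it (a point fixed in the world has none). Each returns a list of dicts, best first, with "score" (0 to 1); they miss things now and then, are a little off and sometimes report something else, mostly with a low value. They report only what shows in the picture. A call takes as long as a camera call.
- recognise(label, camera): "box" ([left, top, right, bottom] in pixels, round what is visible of it).
- outline_of(label, camera): "mask" (480x640 bool, what is visible of it) and "box" ([left, top, right, bottom] in pixels, round what is visible of it).
- pinpoint(label, camera): "location" ([row, column] in pixels: a listed point, or the origin of a listed thing).
The state is a dict: "time_s": time; "joints": joint angles; "qd": joint speeds; "joint_torque": joint torques, N m; "tcp_pos": TCP position; "eef_rot": TCP orientation; "contact_force": force on the tool from outside, world axes, zero at the start; "moment": the same for the moment, N m; "gripper_width": finger opening in m; "gripper_force": force on a finger pad.
Only numpy, scipy, OpenCV 4.12 (cv2) and the standard library are available. Lean on these libraries where they do the work, as an engineer would, in place of code of your own. Each camera call takes 0.05 s, during which the arm holds its last target. There are 200 camera calls.

TASK

Gather all the plain brass knob blanks from the bench into the feed tray, then tip the tray up by its handle so that they slide along its guide rail in single file into the channel, and lay the tray back down. Then stand the iron follower upright in the channel behind the last blank, push the file along until you feel it come up solid against the hidden stop, and let go, leaving the follower standing steady against the last blank. Leave the finished knobs and everything else on the bench alone.

Things in the scene. Friction and masses are not known exactly. Their poses are not given: they have to be found in the camera images.
- feeder: blank feeder of a bench press, fixed to the bench: tilting tray, short ramp, steel channel and green arbor press in one line along the feeder's own +y (downstream). Origin on the bench top (z = 0) under the channel's middle line. The press stands at y = 345 to 545 mm, head 293 mm and rack 340 mm high. Ramp, channel and tray walls are waxed (friction about 0.12), the tray floor is bare steel (about 0.25).
- channel (a point): point on the channel's floor, on its middle line, 20 mm above the feeder's origin, axes as the feeder's. Here: level floor from y = -80 mm on, inside width 34 mm (x = -17 to 17), side walls 8 mm thick and 14 mm high, open above up to y = 155 mm. Upstream a 32 degree ramp with the same walls rises from y = -80 to the tray's hinge line at y = -130, z = 31 mm.
- nest_mouth (a point): channel floor where the nest's cover begins (channel y = 155 mm; cover's top 29 mm above the floor). Inside is the adjustable stop, not visible; its face lies 30 to 60 mm further along +y, set anew each time, so it must be felt. Axes as the feeder's.
- tray_hinge (a point): middle of the hinge line (along feeder x) at the tray's outlet edge, level with the tray's floor, in line with the channel, axes as the feeder's; fixed. The tray's stand is on a wooden board 10 mm thick, in feeder axes x = -75 to 30, y = -385 to -100 mm
- tray (a joint): tilt of the steel feed tray about its hinge: 0 = lying level on its rest, growing as the end with the handle (feeder -y) is lifted, to 0.80 rad at most. No spring: it falls back when let go. The tray weighs 0.35 kg. Blanks start to slide at 0.2 to 0.35 rad and all run out by 0.7 rad.
- tray_handle (a point): middle of the tray's handle, a round wooden bar, 12 mm in diameter, 80 mm long along feeder x, clear of the tray's end by 31 mm. From the hinge it lies (-8.5, -290, 22) mm in tray axes (x, y, z as the feeder's while the tray is level). At rest it is 74 mm above the bench.
- tray_floor (a point): middle of the tray's floor (z = 0; 52 mm above the bench when level), axes as the feeder's when level. Inside: x = -25 to 25, y = -123.5 mm (back wall, 12 mm high) to 123.5 (outlet, hinge). Side walls only 8 mm high, 7 mm thick. Straight guide rail at x = 25, in line with the channel. Near wall straight at x = -25 to y = 87, then a slanting fence to (-8, 123.5), leaving an outlet 33 mm wide
- blank1: brass knob blank, a plain short cylinder 30 mm in diameter and 20 mm high, lying flat, 110 g; origin at the centre of its underside. Only four to six of the blanks are there
- blank2: brass knob blank, a plain short cylinder 30 mm in diameter and 20 mm high, lying flat, 110 g; origin at the centre of its underside. Only four to six of the blanks are there
- blank3: brass knob blank, a plain short cylinder 30 mm in diameter and 20 mm high, lying flat, 110 g; origin at the centre of its underside. Only four to six of the blanks are there
- blank4: brass knob blank, a plain short cylinder 30 mm in diameter and 20 mm high, lying flat, 110 g; origin at the centre of its underside. Only four to six of the blanks are there
- blank5: brass knob blank, a plain short cylinder 30 mm in diameter and 20 mm high, lying flat, 110 g; origin at the centre of its underside. Only four to six of the blanks are there
- blank6: brass knob blank, a plain short cylinder 30 mm in diameter and 20 mm high, lying flat, 110 g; origin at the centre of its underside. Only four to six of the blanks are there
- follower: dark turned iron follower weight, a spindle 74 mm tall, standing on the bench: round foot of 30 mm diameter and 14 mm high, stem of 22 mm diameter from 16 to 68 mm up, cap of 26 mm at the top; about 0.24 kg; origin at the centre of its underside, z up its axis
- knob_a: finished brass lid knob, waisted, 30 mm high, 28 mm at its widest, leave alone; origin at its underside
- knob_b: finished brass lid knob, waisted, 30 mm high, 28 mm at its widest, leave alone; origin at its underside
- hammer: hammer, 260 mm, lying behind the feeder; leave alone
- cup: copper cup, 68 mm across, 75 mm high; leave alone; origin at its underside
- bracelet: brass bracelet, a ring of 68 mm lying flat, 8 mm high; leave alone; origin at its underside
- flux: amber jar, 52 mm across, 85 mm high; leave alone; origin at its underside

How it is judged (in metres and radians):
On the way, in this order (a step that is already met when the one before it is completed fails the run):
1. no blank is left on the bench: each lies in the level tray (or has already slipped on towards the channel) (((x of blank1 in the frame of tray_floor between -0.018 and 0.018 m and y of blank1 in the frame of tray_floor between -0.118 and 0.118 m and z of blank1 in the frame of tray_floor between -0.006 and 0.03 m) or (x of blank1 in the frame of feeder between -0.012 and 0.012 m and y of blank1 in the frame of feeder between -0.15 and 0.215 m and z of blank1 in the frame of feeder between 0.012 and 0.075 m)) and ((x of blank2 in the frame of tray_floor between -0.018 and 0.018 m and y of blank2 in the frame of tray_floor between -0.118 and 0.118 m and z of blank2 in the frame of tray_floor between -0.006 and 0.03 m) or (x of blank2 in the frame of feeder between -0.012 and 0.012 m and y of blank2 in the frame of feeder between -0.15 and 0.215 m and z of blank2 in the frame of feeder between 0.012 and 0.075 m)) and ((x of blank3 in the frame of tray_floor between -0.018 and 0.018 m and y of blank3 in the frame of tray_floor between -0.118 and 0.118 m and z of blank3 in the frame of tray_floor between -0.006 and 0.03 m) or (x of blank3 in the frame of feeder between -0.012 and 0.012 m and y of blank3 in the frame of feeder between -0.15 and 0.215 m and z of blank3 in the frame of feeder between 0.012 and 0.075 m)) and ((x of blank4 in the frame of tray_floor between -0.018 and 0.018 m and y of blank4 in the frame of tray_floor between -0.118 and 0.118 m and z of blank4 in the frame of tray_floor between -0.006 and 0.03 m) or (x of blank4 in the frame of feeder between -0.012 and 0.012 m and y of blank4 in the frame of feeder between -0.15 and 0.215 m and z of blank4 in the frame of feeder between 0.012 and 0.075 m)) and ((x of blank5 in the frame of tray_floor between -0.018 and 0.018 m and y of blank5 in the frame of tray_floor between -0.118 and 0.118 m and z of blank5 in the frame of tray_floor between -0.006 and 0.03 m) or (x of blank5 in the frame of feeder between -0.012 and 0.012 m and y of blank5 in the frame of feeder between -0.15 and 0.215 m and z of blank5 in the frame of feeder between 0.012 and 0.075 m)) and ((x of blank6 in the frame of tray_floor between -0.018 and 0.018 m and y of blank6 in the frame of tray_floor between -0.118 and 0.118 m and z of blank6 in the frame of tray_floor between -0.006 and 0.03 m) or (x of blank6 in the frame of feeder between -0.012 and 0.012 m and y of blank6 in the frame of feeder between -0.15 and 0.215 m and z of blank6 in the frame of feeder between 0.012 and 0.075 m)) and value of joint tray below 0.05 rad), for 0.2 s.
2. the tray is tipped up with at least two blanks in it (y of any of blank2, blank3, blank4, blank5, blank6 in the frame of tray_floor below 0.12 m and y of any of blank1, blank3, blank4, blank5, blank6 in the frame of tray_floor below 0.12 m and y of any of blank1, blank2, blank4, blank5, blank6 in the frame of tray_floor below 0.12 m and y of any of blank1, blank2, blank3, blank5, blank6 in the frame of tray_floor below 0.12 m and y of any of blank1, blank2, blank3, blank4, blank6 in the frame of tray_floor below 0.12 m and y of any of blank1, blank2, blank3, blank4, blank5 in the frame of tray_floor below 0.12 m and value of joint tray above 0.06 rad).
3. every blank has slid down into the channel (x of blank1 in the frame of feeder between -0.01 and 0.01 m and y of blank1 in the frame of feeder between -0.08 and 0.215 m and z of blank1 in the frame of feeder between 0.012 and 0.027 m and x of blank2 in the frame of feeder between -0.01 and 0.01 m and y of blank2 in the frame of feeder between -0.08 and 0.215 m and z of blank2 in the frame of feeder between 0.012 and 0.027 m and x of blank3 in the frame of feeder between -0.01 and 0.01 m and y of blank3 in the frame of feeder between -0.08 and 0.215 m and z of blank3 in the frame of feeder between 0.012 and 0.027 m and x of blank4 in the frame of feeder between -0.01 and 0.01 m and y of blank4 in the frame of feeder between -0.08 and 0.215 m and z of blank4 in the frame of feeder between 0.012 and 0.027 m and x of blank5 in the frame of feeder between -0.01 and 0.01 m and y of blank5 in the frame of feeder between -0.08 and 0.215 m and z of blank5 in the frame of feeder between 0.012 and 0.027 m and x of blank6 in the frame of feeder between -0.01 and 0.01 m and y of blank6 in the frame of feeder between -0.08 and 0.215 m and z of blank6 in the frame of feeder between 0.012 and 0.027 m), for 0.2 s.
4. with the tray back down, the follower stands upright in the channel and presses the file against the stop (more than 3 N) (value of joint tray below 0.08 rad and angle between follower's own z axis and vertical below 0.06 rad and x of follower in the frame of feeder between -0.006 and 0.006 m and y of follower in the frame of feeder between -0.08 and 0.2 m and z of follower in the frame of feeder between 0.015 and 0.025 m and (contact force between follower and blank1 above 3 N or contact force between follower and blank2 above 3 N or contact force between follower and blank3 above 3 N or contact force between follower and blank4 above 3 N or contact force between follower and blank5 above 3 N or contact force between follower and blank6 above 3 N)), for 0.2 s.
At the end, for the whole second after the job is handed in: Blanks flat in the level channel, each within 4 mm of touching a neighbour; follower upright in the channel (0.06 rad), within 4 mm of touching the last blank; all at rest; tray down (under 0.08 rad); the follower has pressed the file on the stop with over 3 N (all of step 3 and value of joint tray below 0.08 rad and angle between follower's own z axis and vertical below 0.06 rad and x of follower in the frame of feeder between -0.006 and 0.006 m and y of follower in the frame of feeder between -0.08 and 0.2 m and z of follower in the frame of feeder between 0.015 and 0.025 m and linear speed of each of follower, blank1, blank2, blank3, blank4, blank5, blank6 below 0.02 m/s and (horizontal distance between follower and blank1 below 0.034 m or horizontal distance between follower and blank2 below 0.034 m or horizontal distance between follower and blank3 below 0.034 m or horizontal distance between follower and blank4 below 0.034 m or horizontal distance between follower and blank5 below 0.034 m or horizontal distance between follower and blank6 below 0.034 m) and (horizontal distance between blank1 and blank2 below 0.034 m or horizontal distance between blank1 and blank3 below 0.034 m or horizontal distance between blank1 and blank4 below 0.034 m or horizontal distance between blank1 and blank5 below 0.034 m or horizontal distance between blank1 and blank6 below 0.034 m or horizontal distance between blank1 and follower below 0.034 m) and (horizontal distance between blank2 and blank1 below 0.034 m or horizontal distance between blank2 and blank3 below 0.034 m or horizontal distance between blank2 and blank4 below 0.034 m or horizontal distance between blank2 and blank5 below 0.034 m or horizontal distance between blank2 and blank6 below 0.034 m or horizontal distance between blank2 and follower below 0.034 m) and (horizontal distance between blank3 and blank1 below 0.034 m or horizontal distance between blank3 and blank2 below 0.034 m or horizontal distance between blank3 and blank4 below 0.034 m or horizontal distance between blank3 and blank5 below 0.034 m or horizontal distance between blank3 and blank6 below 0.034 m or horizontal distance between blank3 and follower below 0.034 m) and (horizontal distance between blank4 and blank1 below 0.034 m or horizontal distance between blank4 and blank2 below 0.034 m or horizontal distance between blank4 and blank3 below 0.034 m or horizontal distance between blank4 and blank5 below 0.034 m or horizontal distance between blank4 and blank6 below 0.034 m or horizontal distance between blank4 and follower below 0.034 m) and (horizontal distance between blank5 and blank1 below 0.034 m or horizontal distance between blank5 and blank2 below 0.034 m or horizontal distance between blank5 and blank3 below 0.034 m or horizontal distance between blank5 and blank4 below 0.034 m or horizontal distance between blank5 and blank6 below 0.034 m or horizontal distance between blank5 and follower below 0.034 m) and (horizontal distance between blank6 and blank1 below 0.034 m or horizontal distance between blank6 and blank2 below 0.034 m or horizontal distance between blank6 and blank3 below 0.034 m or horizontal distance between blank6 and blank4 below 0.034 m or horizontal distance between blank6 and blank5 below 0.034 m or horizontal distance between blank6 and follower below 0.034 m)).
It fails at once if a finished knob is moved by more than 30 mm (distance of any of knob_a, knob_b from where it was at the start of the episode above 0.03 m).
It fails at once if the hammer, cup, bracelet or flux jar is moved by more than 30 mm (distance of any of hammer, cup, bracelet, flux from where it was at the start of the episode above 0.03 m).
Of blank1, blank2, blank3, blank4, blank5, blank6 only 4 to 6 are there at a start; the rules pass over those that are not, and their reading is None.
At some moment in a run one of blank1, blank2, blank3, blank4, blank5, blank6 may be knocked a few centimetres aside while the robot is not near it.
Once in a run the grip may slacken for a moment while it holds something.
It also fails if it takes over 208 s, if anything falls off the work surface, if the arm or the gripper's body presses on something with over 40 N, if the wrist force passes 120 N, or if a joint passes its speed limit or range.

## Working session

There is one attempt and no reset: what is moved stays moved. The work goes in short steps, Python scripts to look and compute and a tool call to move; the robot and the scene stay as the last step left them, time stands still between calls to the robot, and variables do not carry over. Pictures are saved under pics/ and viewed, at most 14 in all, crops included, and the job is handed in when it is done.

Besides the shell and the picture viewer there is one more tool, called as name([rows], argument=value, ...), one row to a line, values as JSON. move_arm: Moves the arm, as the interface text tells. Its arguments: {"type":"object","properties":{"targets":{"type":"array","items":{"type":"array"}},"jaw":{"type":"number"},"squeeze":{"type":"number"}},"required":["targets"]}

```bash
ls; mkdir -p pics; python3 - <<'E'
from plant import r, viewer, recognise, outline_of, pinpoint
import cv2,numpy as np
s=r.get_state();print({k:np.round(v,3) for k,v in s.items()})
for c in("scene","top"):
    d=viewer.capture(c);cv2.imwrite(f"pics/{c}0.png",d["image"])
    print(c,d["intrinsics"].tolist(),np.round(d["camera_from_world"],4).tolist())
    for l in("channel","nest_mouth","tray_hinge","tray_handle","tray_floor","blank1","follower","knob_a","feeder","cup","bracelet","flux","hammer"):
        print(l,[(np.round(p["location"],1).tolist(),round(float(p["score"]),2)) for p in pinpoint(l,c)])
E
```

```text
pics
{'time_s': np.float64(0.0), 'joints': array([-4.9671e+01,  2.0591e+01,  6.3400e-01, -1.9000e-02, -7.0134e+01,
       -1.6507e+01]), 'qd': array([ 0.122, -0.011, -0.04 ,  0.077, -0.021,  0.023]), 'joint_torque': array([-0.0000e+00, -5.8271e+01,  2.9304e+01,  6.9970e+00,  7.0000e-03,
       -0.0000e+00]), 'tcp_pos': array([ 0.272, -0.617,  0.226]), 'eef_rot': array([ 1.79907e+02, -9.00000e-03, -1.56184e+02]), 'contact_force': array([1.109, 0.77 , 0.589]), 'moment': array([-0.021,  0.027,  0.044]), 'gripper_force': np.float64(0.0), 'gripper_width': np.float64(0.088)}
scene [[450.7555748046632, 0.0, 325.0442567934719], [0.0, 450.7555748046632, 248.69183158541117], [0.0, 0.0, 1.0]] [[0.8471, 0.531, -0.0218, -0.5033], [-0.3259, 0.5515, 0.7679, 0.1006], [0.4197, -0.6434, 0.6402, -1.3052], [0.0, 0.0, 0.0, 1.0]]
channel [([255.3, 347.7], 0.69)]
nest_mouth [([220.7, 375.4], 0.61), ([273.7, 320.2], 0.56)]
tray_hinge [([274.6, 322.6], 0.9), ([268.8, 416.0], 0.47)]
tray_handle [([362.7, 243.2], 0.57)]
tray_floor [([310.6, 292.1], 0.84), ([272.7, 259.8], 0.65), ([341.3, 135.5], 0.31)]
blank1 
[... 788 characters left out ...]
)]
tray_hinge [([226.7, 329.4], 0.64)]
tray_handle [([257.7, 269.4], 0.72), ([226.0, 453.1], 0.7)]
tray_floor [([225.3, 380.6], 0.59), ([342.5, 155.2], 0.4)]
blank1 [([279.8, 223.9], 0.66), ([280.0, 251.1], 0.66), ([274.3, 193.1], 0.63), ([256.9, 266.8], 0.51), ([258.9, 199.4], 0.42)]
follower [([303.9, 419.1], 0.63)]
knob_a [([279.0, 289.6], 0.66), ([297.2, 338.4], 0.66)]
feeder [([233.3, 274.9], 0.73), ([277.3, 291.1], 0.15)]
cup [([166.9, 260.6], 0.92), ([224.7, 455.6], 0.33)]
bracelet [([342.2, 465.4], 0.71), ([255.1, 269.8], 0.65), ([278.7, 289.1], 0.44)]
flux [([337.6, 154.5], 0.57), ([280.2, 249.6], 0.25)]
hammer [([146.7, 332.6], 0.58), ([276.2, 194.9], 0.55), ([341.5, 152.9], 0.32)]
```

View pics/top0.png

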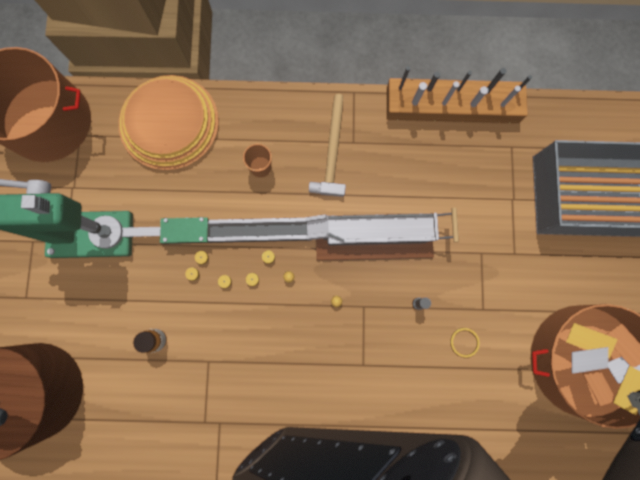

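View pics/scene0.png

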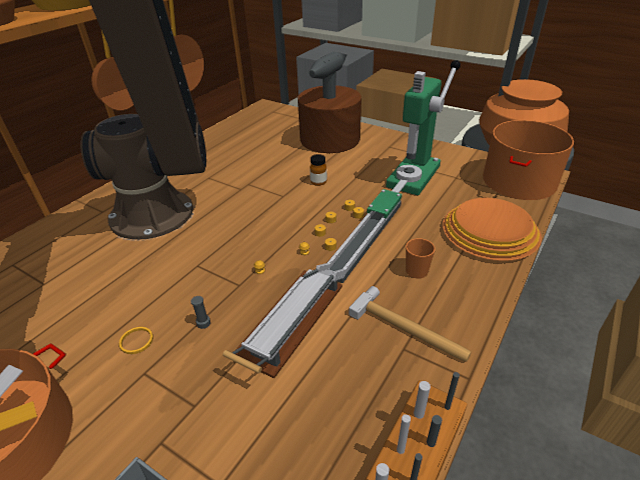

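The top view shows five blanks at pixels (col,row) (201,258), (192,274), (224,282), (252,280) and (268,257). The knobs are at (289,277) and (337,301), and the follower at (421,304). The tray handle is at (453,226). The scene view agrees.

```bash
cat > h.py <<'E'
from plant import r, viewer, recognise, outline_of, pinpoint
import cv2,numpy as np
from scipy.optimize import least_squares
from scipy.spatial.transform import Rotation as R
def proj(d,p):
    p=np.atleast_2d(p);c=d["camera_from_world"];K=d["intrinsics"]
    q=p@c[:3,:3].T+c[:3,3];q=q*[1,-1,-1]
    if d.get("fish"):
        rr=np.hypot(q[:,0],q[:,1]);s=np.arctan2(rr,q[:,2])/np.maximum(rr,1e-9)
        return np.c_[K[0,0]*q[:,0]*s+K[0,2],K[1,1]*q[:,1]*s+K[1,2]]
    return np.c_[K[0,0]*q[:,0]/q[:,2]+K[0,2],K[1,1]*q[:,1]/q[:,2]+K[1,2]]
def cap(n):
    d=viewer.capture(n);d["fish"]=n=="wrist";return d
def locate(obs,z=None,x0=(.5,0,.02)):
    "obs: list of (d,(u,v)); z fixed or free"
    f=lambda x:np.concatenate([proj(d,[x[0],x[1],z if z is not None else x[2]])[0]-uv for d,uv in obs])
    s=least_squares(f,x0[:2] if z is not None else x0);return s.x,np.abs(s.fun).max()
def fpt(F,p):
    c,s=np.cos(F[2]),np.sin(F[2]);p=np.asarray(p,float)
    return np.array([F[0]+c*p[0]-s*p[1],F[1]+s*p[0]+c*p[1],p[2]])
def go(x,y,z,yaw=None):
    "shift in tool axes (cm) and turn (rad) from measured pose to a tool-down pose"
    s=r.get_state();T=R.from_euler("xyz",s["eef_rot"],degrees=True)
    sh=T.inv().apply(np.array([x,y,z])-s["tcp_pos"])*100
    if yaw is None: yaw=s["eef_rot"][2]
    t=(T.inv()*R.from_euler("xyz",[180,0,yaw],degrees=True)).as_rotvec()
    print(np.round(sh,2),np.round(t,3))
E
python3 - <<'E'
from h import *
t,s=cap("top"),cap("scene")
P={"channel":[0,0,.02],"nest_mouth":[0,.155,.02],"tray_hinge":[0,-.13,.051],"tray_handle":[-.0085,-.42,.074],"tray_floor":[-.0085,-.2535,.052]}
obs=[(t,"channel",(273.5,230.7)),(t,"nest_mouth",(207.8,230.6)),(t,"tray_hinge",(329.4,226.7)),(t,"tray_handle",(453.1,226)),(t,"tray_floor",(380.6,225.3)),
(s,"channel",(347.7,255.3)),(s,"nest_mouth",(375.4,220.7)),(s,"tray_hinge",(322.6,274.6)),(s,"tray_handle",(243.2,362.7)),(s,"tray_floor",(292.1,310.6))]
f=lambda F:np.concatenate([proj(d,fpt(F,P[k]))[0]-uv for d,k,uv in obs])
S=least_squares(f,[.55,.1,0],loss="soft_l1");F=S.x
print("feeder",F[:2],np.degrees(F[2]));print(np.round(f(F).reshape(-1,2),1).tolist())
for nm,d in(("top",t),("scene",s)):
    hsv=cv2.cvtColor(d["image"],cv2.COLOR_BGR2HSV)
    m=cv2.inRange(hsv,(20,140,110),(35,255,255))
    n,_,st,c=cv2.connectedComponentsWithStats(m)
    for i in range(1,n):
        if 30<st[i,4]<400:
            print(nm,st[i].tolist(),np.round(c[i],1),np.round(locate([(d,c[i])],.012)[0],4) )
for k,z,o in(("follower",.0,[(t,(419.1,303.9)),(s,(202.6,324))]),("cup",.0,[(t,(260.6,166.9)),(s,(413.9,268.8))]),("flux",0,[(t,(154.5,337.6)),(s,(318.8,179))])):
    print(k,locate(o,z,x0=(.5,0)),[locate([q],z,x0=(.5,0))[0] for q in o])
# overlay
im=t["image"].copy();im2=s["image"].copy()
L=[[-.017,-.08,.034],[-.017,.155,.034],[.017,.155,.034],[.017,-.08,.034]]
T=[[-.0335,-.377,.06],[-.0335,-.1665,.06],[.0165,-.13,.06],[.0165,-.377,.06]]
H=[[-.0485,-.42,.074],[.0315,-.42,.074]]
big=[]
for d,i in((t,im),(s,im2)):
    i=cv2.resize(i,None,fx=3,fy=3)
    for q in(L,T,H):
        cv2.polylines(i,[np.int32(3*(proj(d,[fpt(F,p) for p in q])+.5))],True,(255,0,255),1)
    big.append(i)
cv2.imwrite("pics/ov.png",np.vstack([big[0][600:900,600:1400],big[1][600:900,780:1580]][:1]+[big[0][600:900,600:1400][:0]]+[big[1][840:1140,600:1400]]))
E
```

```text
feeder [0.59077563 0.12316036] 3.2603682273961403
[[0.9, -0.5], [2.2, 1.6], [-0.7, -0.6], [1.9, -2.1], [0.8, 2.6], [2.3, -3.1], [-0.1, -1.2], [1.9, 0.2], [-0.8, -1.0], [0.2, -1.4]]
top [185, 87, 22, 64, 155] [199.8 122.8] [0.8623 0.3221]
top [182, 88, 32, 74, 179] [204.3 130.5] [0.8422 0.3096]
top [123, 137, 28, 26, 55] [134.7 151.5] [0.7828 0.4795]
top [130, 140, 31, 17, 57] [144.8 150.8] [0.7851 0.4544]
top [560, 167, 40, 4, 97] [581.  168.9] [ 0.7668 -0.6339]
top [602, 169, 31, 3, 78] [617.8 169.9] [ 0.7666 -0.726 ]
top [561, 186, 79, 5, 264] [600.5 187.9] [ 0.719  -0.6791]
top [562, 205, 78, 5, 262] [600.5 207.1] [ 0.6702 -0.6755]
top [197, 252, 11, 12, 54] [202.7 259.1] [0.5173 0.2933]
top [187, 269, 11, 11, 81] [192.2 274. ] [0.4809 0.3161]
top [284, 272, 9, 9, 62] [288.2 276.2] [0.4813 0.0866]
top [220, 276, 11, 12, 66] [225.3 282.3] [0.4631 0.2359]
top [247, 278, 12, 8, 37] [252.5 282.1] [0.4652 0.1711]
top [332, 296, 9, 10, 62] [336.4 300.6] [ 0.4262 -0.0297]
top [451, 329, 28, 28, 144] [465.2 342.8] [ 0.3354 -0.3333]
scene [345, 200, 19, 18, 132] [354.4 208.2] [0.501  0.306
[... 204 characters left out ...]
1, 73] [320.  229.6] [0.4706 0.1719]
scene [325, 238, 11, 13, 86] [330.9 243.1] [0.5259 0.1378]
scene [300, 242, 9, 13, 76] [304.  247.8] [0.4766 0.0868]
scene [254, 260, 11, 14, 90] [259.2 266.2] [ 0.4216 -0.0277]
scene [119, 327, 34, 27, 222] [135.1 340. ] [ 0.3426 -0.3401]
follower (array([ 0.42348229, -0.22903217]), np.float64(0.03566146727814612)) [array([ 0.42354182, -0.22895776]), array([ 0.42342666, -0.22908425])]
cup (array([0.74973035, 0.16597695]), np.float64(1.9792804080245219)) [array([0.75490349, 0.16559966]), array([0.74466677, 0.16862147])]
flux (array([0.32636299, 0.3983573 ]), np.float64(2.0073771442965267)) [array([0.32923414, 0.39822914]), array([0.31595815, 0.40638404])]
```

View pics/ov.png

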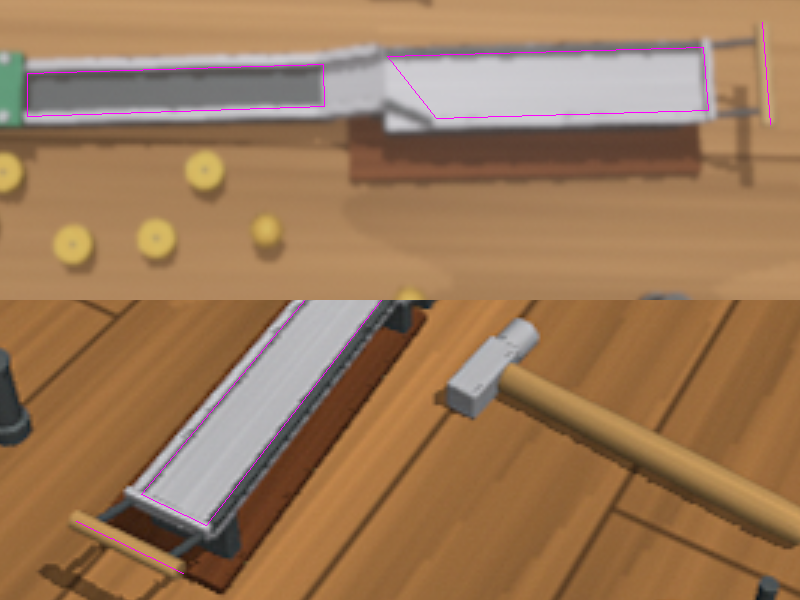

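The overlay fits the feeder to within a few mm: the inner channel and tray outlines line up, and the handle is about 2 px off. Next I'll move over the blanks for a closer look.

```bash
python3 -c "
from h import *
go(.48,-.1,.23,-90);go(.49,.22,.23,-90)"
```

```text
[-39.87  38.96  -0.34] [ 0.     0.    -1.155]
[-53.71  67.83  -0.34] [ 0.     0.    -1.155]
```

move_arm([
  [[-39.9, 39, -0.3], [0, 0, -1.155]],
  [[-39.9, 39, -0.3], [0, 0, -1.155]],
  [[-39.9, 39, -0.3], [0, 0, -1.155]],
  [[-39.9, 39, -0.3], [0, 0, -1.155]],
  [[-39.9, 39, -0.3], [0, 0, -1.155]],
], jaw=5)

```text
time_s: 2.12
tcp_pos: [0.3893, -0.3256, 0.2286]
eef_rot: [-179.9, -0.0, -102.1]
contact_force: [1.6, -0.7, 0.6]
gripper_width: 0.0508
gripper_force: 0.0
```

```bash
python3 -c "
from h import *
go(.49,.2,.23,-90)"
```

```text
[-53.5    1.19  -0.15] [-0.001 -0.    -0.211]
```

move_arm([
  [[-53.5, -1.2, -0.1], [0, 0, -0.211]],
  [[-53.5, 1.2, -0.1], [0, 0, -0.211]],
  [[-53.5, 1.2, -0.1], [0, 0, -0.211]],
  [[-53.5, 1.2, -0.1], [0, 0, -0.211]],
  [[-53.5, 1.2, -0.1], [0, 0, -0.211]],
])

```text
time_s: 2.75
tcp_pos: [0.4508, -0.019, 0.2294]
eef_rot: [-179.9, 0.0, -90.4]
contact_force: [1.2, 0.1, -0.0]
gripper_width: 0.0503
gripper_force: 0.0
```

move_arm([
  [[-22.3, 1.2, 0], [0, 0, 0]],
  [[-22.3, 1.2, 0], [0, 0, 0]],
  [[-22.3, 1.2, 0], [0, 0, 0]],
  [[-22.3, 1.2, 0], [0, 0, 0]],
  [[-22.3, 1.2, 0], [0, 0, 0]],
])

```text
time_s: 3.38
tcp_pos: [0.44, 0.2042, 0.2288]
eef_rot: [-180.0, 0.0, -90.2]
contact_force: [0.0, -0.9, -0.4]
gripper_width: 0.0498
gripper_force: 0.0
```

```bash
cat >> h.py <<'E'
def brass(d,show=False):
    hsv=cv2.cvtColor(d["image"],cv2.COLOR_BGR2HSV)
    m=cv2.inRange(hsv,(19,100,90),(35,255,255));m=cv2.morphologyEx(m,cv2.MORPH_OPEN,np.ones((3,3)))
    n,_,st,c=cv2.connectedComponentsWithStats(m)
    return [(st[i].tolist(),c[i]) for i in range(1,n) if 100<st[i,4]<4000]
E
python3 - <<'E'
from h import *
s=r.get_state();print(s["tcp_pos"],s["eef_rot"],s["joints"].round(1))
d=cap("wrist");cv2.imwrite("pics/w1.png",d["image"]);print(d["intrinsics"][0,0],np.linalg.inv(d["camera_from_world"])[:3].round(3).tolist())
for st,c in brass(d):print(st,c.round(1),locate([(d,c)],.018,x0=(.49,.2))[0].round(4))
for l in("blank1","knob_a","channel","nest_mouth","tray_hinge"):print(l,[(np.round(p["location"],1).tolist(),round(float(p["score"]),2)) for p in pinpoint(l,"wrist")])
E
```

```text
[0.43995105 0.20423648 0.22875666] [-1.79995549e+02  3.90439990e-03 -9.01901200e+01] [ 48.2   2.3 -22.3   0.  -65.4 -48.4]
371.64829954431775 [[-1.0, -0.002, -0.002, 0.441], [0.003, -0.953, -0.303, 0.12], [-0.001, -0.303, 0.953, 0.388]]
[270, 74, 19, 18, 273] [278.8  82.4] [0.4811 0.0811]
[221, 122, 29, 29, 673] [235. 136.] [0.526  0.1333]
[276, 156, 29, 29, 654] [289.7 170.3] [0.4715 0.1695]
[284, 219, 27, 28, 583] [297.  232.9] [0.4653 0.2351]
[236, 272, 24, 12, 181] [247.5 277.2] [0.5213 0.2861]
[273, 287, 25, 25, 468] [284.7 300. ] [0.4811 0.3137]
[200, 321, 10, 50, 260] [203.9 346.7] [0.5856 0.3824]
[431, 324, 9, 47, 203] [436.  348.1] [0.2975 0.3852]
blank1 [([226.9, 299.2], 0.85), ([134.8, 238.8], 0.69), ([279.5, 250.6], 0.61), ([167.3, 289.6], 0.6), ([295.8, 285.0], 0.59), ([45.7, 30.9], 0.29), ([2.7, 154.5], 0.17)]
knob_a [([84.9, 280.2], 0.88), ([2.2, 157.5], 0.24)]
channel [([129.8, 172.0], 0.77)]
nest_mouth [([269.4, 193.6], 0.91)]
tray_hinge [([1.7, 156.8], 0.58)]
```

View pics/w1.png

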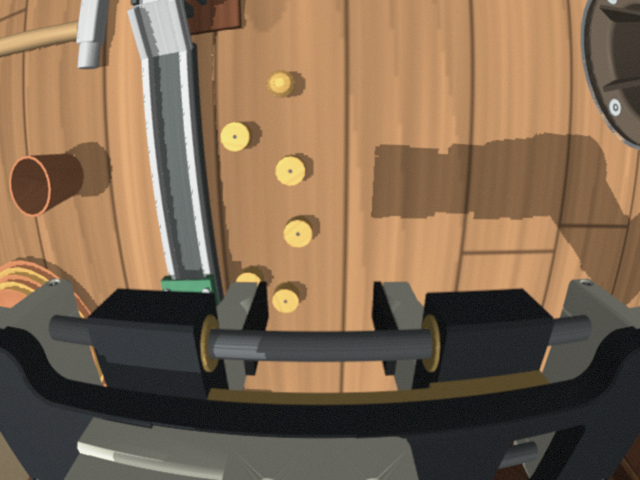

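The wrist view shows knob_a at (280,83) and the blanks at (235,136), (290,170), (297,233), (285,300) and partly at (248,278). The channel runs down the left. I'll pick the blank next to the channel first, with the fingers nearly along y.

```bash
python3 -c "
from h import *
go(.526,.1345,.09,-20);go(.526,.1345,.007,-20)"
```

```text
[ 6.59 -8.63 13.9 ] [-0.    0.   -1.23]
[ 6.59 -8.63 22.2 ] [-0.    0.   -1.23]
```

move_arm([
  [[6.6, -8.6, 13.9], [0, 0, -0.8]],
  [[6.6, -8.6, 13.9], [0, 0, -0.8]],
  [[6.6, -8.6, 13.9], [0, 0, -0.8]],
  [[6.6, -8.6, 13.9], [0, 0, -0.8]],
  [[6.6, -8.6, 13.9], [0, 0, -0.8]],
])

```text
time_s: 4.3
tcp_pos: [0.5258, 0.1337, 0.0889]
eef_rot: [179.9, 0.0, -44.5]
contact_force: [-0.2, 0.2, 0.7]
gripper_width: 0.0499
gripper_force: 0.0
```

```bash
python3 -c "
from h import *
d=cap('wrist')
for st,c in brass(d):print(st,c.round(1),locate([(d,c)],.018,x0=(.49,.2))[0].round(4))
go(.526,.1345,.07,-20);go(.526,.1345,.007,-20)"
```

```text
[571, 184, 18, 24, 350] [579.7 195.5] [ 0.419  -0.0365]
[298, 229, 44, 39, 1061] [317.8 246.1] [0.5294 0.1317]
[412, 239, 28, 26, 560] [425.3 250.9] [0.4759 0.0823]
[423, 317, 18, 55, 537] [432.9 343.9] [0.4108 0.1248]
[200, 323, 9, 48, 222] [203.6 347.5] [0.5317 0.2531]
[265, 373, 36, 24, 555] [282.6 383.9] [0.466  0.2333]
[-0.02 -0.05  1.94] [ 0.001  0.    -0.426]
[-0.02 -0.05  8.24] [ 0.001  0.    -0.426]
```

move_arm([
  [[0, -0.1, 2.0], [0, 0, -0.2]],
  [[0, -0.1, 2.0], [0, 0, -0.426]],
  [[0, -0.1, 2.0], [0, 0, -0.426]],
  [[0, -0.1, 8.2], [0, 0, -0.426]],
  [[0, -0.1, 8.2], [0, 0, -0.426]],
])

```text
time_s: 4.97
tcp_pos: [0.5233, 0.1336, 0.0046]
eef_rot: [179.6, 0.3, -20.3]
contact_force: [0.1, -0.5, 0.8]
gripper_width: 0.0501
gripper_force: 0.0
```

move_arm([
  [[0, 0, 0], [0, 0, 0]],
  [[0, 0, 0], [0, 0, 0]],
  [[0, 0, 0], [0, 0, 0]],
  [[0, 0, 0], [0, 0, 0]],
], jaw=2.4, squeeze=35)

```text
time_s: 5.48
tcp_pos: [0.5275, 0.1367, 0.0097]
eef_rot: [-179.9, -0.1, -20.1]
contact_force: [-0.8, 0.0, 8.1]
gripper_width: 0.0287
gripper_force: 35.0
```

move_arm([
  [[0, 0, -6], [0, 0, 0]],
  [[0, 0, -12], [0, 0, 0.2]],
  [[0, 0, -15], [0, 0, 0.4]],
  [[0, 0, -15], [0, 0, 0.6]],
  [[0, 0, -15], [0, 0, 0.6]],
])

```text
time_s: 6.1
tcp_pos: [0.5263, 0.1363, 0.1593]
eef_rot: [-179.9, 0.0, -54.7]
contact_force: [0.2, -0.1, -2.0]
gripper_width: 0.0287
gripper_force: 35.0
```

```bash
python3 -c "
from h import *
F=np.array([.5908,.1232,np.radians(3.26)])
p=fpt(F,[-.002,-.25,.16]);print(p)
go(p[0],p[1],.2,-86.7)
go(p[0],p[1]+.08,.2,-86.7)"
```

```text
[ 0.60302    -0.12650917  0.16      ]
[25.88  8.91 -4.1 ] [-0.002  0.001  0.558]
[19.35  4.29 -4.09] [-0.002  0.001  0.558]
```

move_arm([
  [[19.4, 4.3, -4.1], [0, 0, 0.558]],
  [[19.4, 4.3, -4.1], [0, 0, 0.558]],
  [[19.4, 4.3, -4.1], [0, 0, 0.558]],
  [[19.4, 4.3, -4.1], [0, 0, 0.558]],
  [[19.4, 4.3, -4.1], [0, 0, 0.558]],
])

```text
time_s: 6.72
tcp_pos: [0.604, -0.0478, 0.1992]
eef_rot: [-180.0, 0.0, -86.6]
contact_force: [-0.0, 0.5, -2.0]
gripper_width: 0.0289
gripper_force: 35.0
```

```bash
python3 - <<'E'
from h import *
d=cap("wrist");F=np.array([.5908,.1232,np.radians(3.26)])
print(r.get_state()["gripper_width"])
for l in("channel","tray_floor","tray_handle","tray_hinge","follower","feeder"):print(l,[(np.round(p["location"],1).tolist(),round(float(p["score"]),2)) for p in pinpoint(l,"wrist")])
i=cv2.resize(d["image"],(1280,960))
def seg(q):
    P=np.concatenate([np.linspace(fpt(F,a),fpt(F,b),12) for a,b in zip(q[:-1],q[1:])])
    cv2.polylines(i,[np.int32(2*proj(d,P)+.5)],False,(255,0,255),1)
seg([[-.017,-.08,.034],[-.017,0,.034]]);seg([[.017,-.08,.034],[.017,0,.034]])
seg([[-.0335,-.377,.06],[-.0335,-.1665,.06],[-.0165,-.13,.06]]);seg([[.0165,-.13,.06],[.0165,-.377,.06],[-.0335,-.377,.06]])
seg([[-.0485,-.42,.074],[.0315,-.42,.074]])
cv2.imwrite("pics/w2.png",i[0:600,150:950])
E
```

```text
0.028894338073122246
channel [([360.6, 322.8], 0.66)]
tray_floor [([119.7, 338.4], 0.73)]
tray_handle []
tray_hinge [([264.0, 327.6], 0.79), ([362.1, 322.7], 0.48)]
follower [([50.5, 506.8], 0.72)]
feeder [([350.2, 326.6], 0.94)]
```

View pics/w2.png

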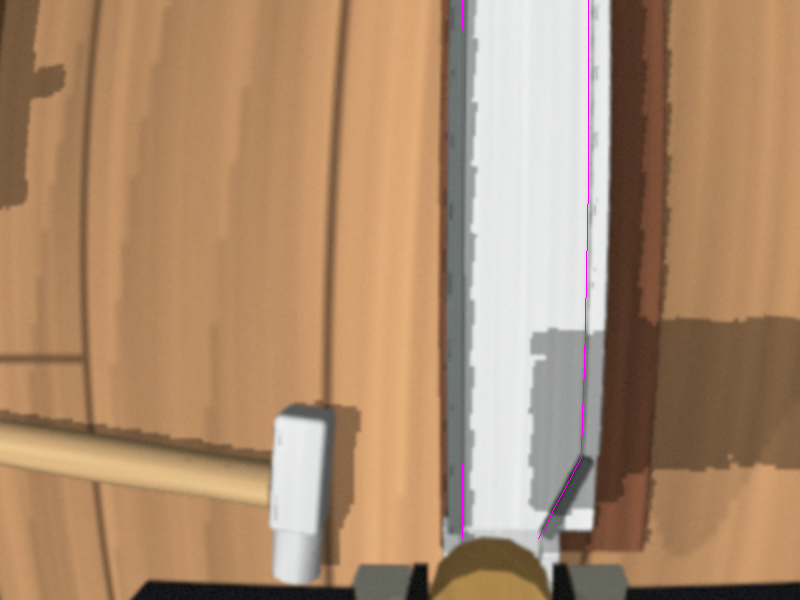

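The feeder model overlays the tray almost exactly: rail inner edge at col 462, near wall at 590, fence corner at (582,458). Now I'll place the first blank near the outlet.

```bash
cat >> h.py <<'E'
F=np.array([.5908,.1232,np.radians(3.26)])
def tray(y,z,x=.006): return fpt(F,[x-.0085,y-.2535,z])
E
python3 -c "
from h import *
go(*tray(.085,.1),-86.7);go(*tray(.085,.0635),-86.7)"
```

```text
[-0.1   0.59  9.89] [0.    0.    0.006]
[-0.1   0.59 13.54] [0.    0.    0.006]
```

move_arm([
  [[-0.1, 0.6, 6], [0, 0, 0]],
  [[-0.1, 0.6, 10.5], [0, 0, 0]],
  [[-0.1, 0.6, 13], [0, 0, 0]],
  [[-0.1, 0.6, 13.5], [0, 0, 0]],
  [[-0.1, 0.6, 13.5], [0, 0, 0]],
])

```text
time_s: 7.7
tcp_pos: [0.5985, -0.0458, 0.0644]
eef_rot: [-180.0, -0.0, -86.4]
contact_force: [-0.3, 0.2, -1.1]
gripper_width: 0.029
gripper_force: 35.0
```

move_arm([
  [[0, 0, 0], [0, 0, 0]],
  [[0, 0, 0], [0, 0, 0]],
  [[0, 0, 0], [0, 0, 0]],
  [[0, 0, -6], [0, 0, 0]],
  [[0, 0, -11], [0, 0, 0]],
], jaw=4.6)

```text
time_s: 8.32
tcp_pos: [0.5981, -0.0464, 0.1757]
eef_rot: [-180.0, -0.0, -86.5]
contact_force: [0.7, 0.8, -0.5]
gripper_width: 0.0462
gripper_force: 0.0
```

```bash
python3 - <<'E'
from h import *
d=cap("top")
for l in brass(d):
    u,v=l[1]
    if 180<u<440 and 200<v<310: print(l[0],locate([(d,l[1])],.018)[0].round(4),locate([(d,l[1])],.07)[0].round(4))
go(.471,.170,.12,-87);go(.471,.170,.006,-87)
E
```

```text
[-22.43  11.74   6.2 ] [-0.01  -0.001  0.01 ]
[-22.44  11.86  17.6 ] [-0.01  -0.001  0.01 ]
```

move_arm([
  [[-5, 2.5, 0], [0, 0, 0]],
  [[-10, 5, 0], [0, 0, 0]],
  [[-16, 8, 3], [0, 0, 0]],
  [[-22.4, 11.7, 6], [0, 0, 0]],
  [[-22.4, 11.7, 8], [0, 0, 0]],
])

```text
time_s: 9.0
tcp_pos: [0.4666, 0.1724, 0.0941]
eef_rot: [-179.9, 0.1, -86.4]
contact_force: [-0.7, 0.7, -0.0]
gripper_width: 0.0459
gripper_force: 0.0
```

```bash
python3 - <<'E'
from h import *
d=cap("wrist")
for st,c in brass(d):print(st,c.round(1),locate([(d,c)],.018,x0=(.49,.2))[0].round(4),locate([(d,c)],.07,x0=(.49,.2))[0].round(4))
go(.471,.170,.007,-87)
E
```

```text
[291, 93, 37, 33, 866] [309.6 109.1] [0.4802 0.0818] [0.4785 0.0832]
[300, 311, 39, 20, 593] [318.3 322. ] [0.4654 0.2299] [0.467  0.1986]
[208, 320, 12, 52, 373] [212.7 346.4] [0.5466 0.2602] [0.5302 0.2222]
[423, 321, 9, 51, 246] [428.  347.3] [0.3779 0.2499] [0.3989 0.2142]
[ 0.25 -0.72  8.31] [ 0.003 -0.001  0.01 ]
```

```bash
python3 - <<'E'
from h import *
d=cap("wrist");cv2.imwrite("pics/w3.png",d["image"][:,:])
print([(np.round(p["location"],1).tolist(),round(float(p["score"]),2)) for p in pinpoint("blank1","wrist")])
E
```

```text
[([317.5, 316.6], 0.87), ([397.6, 289.8], 0.82), ([237.7, 310.4], 0.68), ([374.6, 243.6], 0.47)]
```

View pics/w3.png

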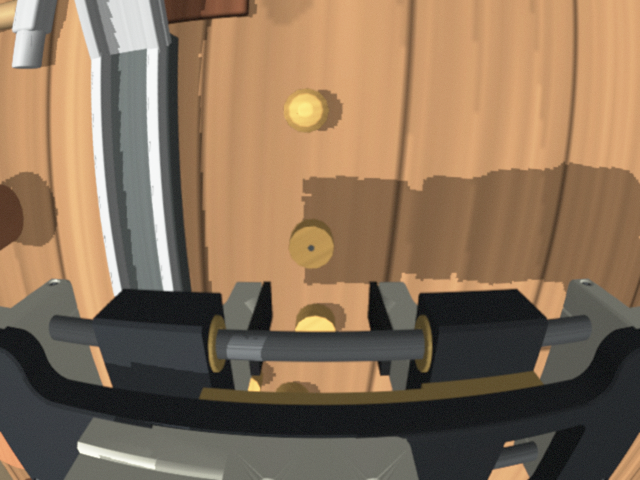

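```bash
python3 - <<'E'
from h import *
d=cap("wrist")
for c in((311,245.5),(312,332)):print(locate([(d,np.array(c))],.02,x0=(.49,.2))[0].round(4))
go(.471,.169,.007,-87)
E
```

```text
[0.4733 0.1677]
[0.4689 0.2347]
[ 0.16 -0.35  8.69] [ 0.    -0.     0.011]
```

move_arm([
  [[0.2, -0.4, 4], [0, 0, 0]],
  [[0.2, -0.4, 7.5], [0, 0, 0]],
  [[0.2, -0.4, 8.7], [0, 0, 0]],
  [[0.2, -0.4, 8.7], [0, 0, 0]],
])

```text
time_s: 9.7
tcp_pos: [0.4721, 0.168, 0.0071]
eef_rot: [180.0, -0.0, -86.5]
contact_force: [1.0, 0.0, 0.0]
gripper_width: 0.0459
gripper_force: 0.0
```

move_arm([
  [[0, 0, 0], [0, 0, 0]],
  [[0, 0, 0], [0, 0, 0]],
  [[0, 0, 0], [0, 0, 0]],
  [[0, 0, -6], [0, 0, 0]],
  [[0, 0, -12], [0, 0, 0]],
], jaw=2.4)

```text
time_s: 10.32
tcp_pos: [0.471, 0.1681, 0.128]
eef_rot: [179.9, -0.1, -86.5]
contact_force: [0.3, 0.8, -1.2]
gripper_width: 0.0291
gripper_force: 35.0
```

```bash
python3 - <<'E'
from h import *
go(*tray(.043,.13),-86.7);go(*tray(.043,.0635),-86.7)
E
```

```text
[ 26.27 -11.33  -0.18] [ 0.001 -0.001  0.004]
[ 26.26 -11.34   6.47] [ 0.001 -0.001  0.004]
```

move_arm([
  [[5.5, -2.4, 0], [0, 0, 0]],
  [[11.5, -5, 0], [0, 0, 0]],
  [[17.5, -7.5, 0], [0, 0, 0]],
  [[23, -10, 0], [0, 0, 0]],
  [[26.3, -11.3, 0], [0, 0, 0]],
])

```text
time_s: 10.95
tcp_pos: [0.6012, -0.0896, 0.1268]
eef_rot: [-180.0, -0.0, -86.6]
contact_force: [0.7, 1.2, -1.5]
gripper_width: 0.0291
gripper_force: 35.0
```

move_arm([
  [[0, 0, 1], [0, 0, 0]],
  [[0, 0, 4], [0, 0, 0]],
  [[0, 0, 6], [0, 0, 0]],
  [[0, 0, 6.4], [0, 0, 0]],
  [[0, 0, 6.4], [0, 0, 0]],
])

```text
time_s: 11.58
tcp_pos: [0.6005, -0.0867, 0.0632]
eef_rot: [-180.0, -0.0, -86.4]
contact_force: [1.2, -0.5, -2.0]
gripper_width: 0.0286
gripper_force: 35.0
```

move_arm([
  [[0, 0, 0], [0, 0, 0]],
  [[0, 0, 0], [0, 0, 0]],
  [[0, 0, 0], [0, 0, 0]],
  [[0, 0, -6], [0, 0, 0]],
  [[0, 0, -11], [0, 0, 0]],
], jaw=4.6)

```text
time_s: 12.2
tcp_pos: [0.6006, -0.0873, 0.1746]
eef_rot: [-180.0, -0.0, -86.5]
contact_force: [1.0, 0.4, -0.6]
gripper_width: 0.0461
gripper_force: 0.0
```

```bash
python3 - <<'E'
from h import *
go(.467,.2348,.1,-87)
E
```

```text
[-32.97  11.35   7.45] [-0.    -0.     0.009]
```

move_arm([
  [[-5.5, 2, 0], [0, 0, 0]],
  [[-11.5, 4, 0], [0, 0, 0]],
  [[-17.5, 6, 0], [0, 0, 0]],
  [[-23, 8, 1.5], [0, 0, 0]],
  [[-28.5, 9.8, 3], [0, 0, 0]],
])

```text
time_s: 12.82
tcp_pos: [0.4844, 0.1932, 0.1433]
eef_rot: [-179.9, 0.1, -86.5]
contact_force: [0.2, 0.7, 0.2]
gripper_width: 0.046
gripper_force: 0.0
```

move_arm([
  [[-4.5, 1.5, 2], [0, 0, 0]],
  [[-4.5, 1.5, 4.5], [0, 0, 0]],
  [[-4.5, 1.5, 4.5], [0, 0, 0]],
])

```text
time_s: 13.2
tcp_pos: [0.4662, 0.2349, 0.0966]
eef_rot: [179.9, -0.1, -86.4]
contact_force: [-0.7, -0.7, 0.7]
gripper_width: 0.0459
gripper_force: 0.0
```

```bash
cat >> h.py <<'E'
def bl(cam="wrist",z=.02,x0=(.49,.2)):
    "blank centres from network outlines (min enclosing circle of mask)"
    d=cap(cam)
    for o in outline_of("blank1",cam):
        m=np.argwhere(o["mask"])[:,::-1].astype(np.float32)
        if len(m)<20: continue
        c,R_=cv2.minEnclosingCircle(m);a=m.mean(0)
        print(round(float(o["score"]),2),"c",np.round(c,0),round(R_,1),len(m),[locate([(d,np.array(q))],zz,x0=x0)[0].round(4).tolist() for q in(c,a) for zz in(.014,.066)])
E
python3 - <<'E'
from h import *
bl()
go(.467,.2348,.007,-87)
E
```

```text
0.87 c [298. 328.] 17.6 408 [[0.4799, 0.3026], [0.4784, 0.2701], [0.48, 0.2992], [0.4785, 0.2675]]
0.69 c [324. 245.] 24.3 1674 [[0.4647, 0.2343], [0.4665, 0.2165], [0.4645, 0.2344], [0.4663, 0.2166]]
[0.03 0.09 9.15] [-0.    -0.     0.009]
```

move_arm([
  [[0, 0.1, 4.5], [0, 0, 0]],
  [[0, 0.1, 8], [0, 0, 0]],
  [[0, 0.1, 9.1], [0, 0, 0]],
  [[0, 0.1, 9.1], [0, 0, 0]],
])

```text
time_s: 13.8
tcp_pos: [0.4671, 0.2352, 0.0074]
eef_rot: [-180.0, -0.0, -86.5]
contact_force: [-0.5, -0.3, 0.2]
gripper_width: 0.0461
gripper_force: 0.0
```

move_arm([
  [[0, 0, 0], [0, 0, 0]],
  [[0, 0, 0], [0, 0, 0]],
  [[0, 0, 0], [0, 0, 0]],
  [[0, 0, -6], [0, 0, 0]],
  [[0, 0, -12], [0, 0, 0]],
], jaw=2.4)

```text
time_s: 14.42
tcp_pos: [0.4659, 0.2348, 0.128]
eef_rot: [179.9, -0.1, -86.5]
contact_force: [1.1, 1.0, -1.1]
gripper_width: 0.0285
gripper_force: 35.0
```

move_arm([
  [[5.5, -1.7, 0], [0, 0, 0]],
  [[11.3, -3.5, 0], [0, 0, 0]],
  [[17, -5.3, 0], [0, 0, 0]],
  [[22.8, -7, 0], [0, 0, 0]],
  [[28.5, -8.8, 0], [0, 0, 0]],
])

```text
time_s: 15.05
tcp_pos: [0.5721, -0.0456, 0.1272]
eef_rot: [-180.0, 0.0, -86.5]
contact_force: [0.5, 0.9, -0.9]
gripper_width: 0.0291
gripper_force: 35.0
```

```bash
python3 - <<'E'
from h import *
go(*tray(.001,.13),-86.7);go(*tray(.001,.0635),-86.7)
E
```

```text
[ 8.52 -2.53 -0.28] [-0.     0.     0.004]
[ 8.52 -2.53  6.37] [-0.     0.     0.004]
```

move_arm([
  [[5, -1.4, 0], [0, 0, 0]],
  [[8.5, -2.5, 0.5], [0, 0, 0]],
  [[8.5, -2.5, 4], [0, 0, 0]],
  [[8.5, -2.5, 6.2], [0, 0, 0]],
  [[8.5, -2.5, 6.4], [0, 0, 0]],
])

```text
time_s: 15.68
tcp_pos: [0.6006, -0.1273, 0.0613]
eef_rot: [179.8, 0.0, -86.5]
contact_force: [-0.5, 0.1, -0.8]
gripper_width: 0.0291
gripper_force: 35.0
```

move_arm([
  [[0, 0, 0], [0, 0, 0]],
  [[0, 0, 0], [0, 0, 0]],
  [[0, 0, 0], [0, 0, 0]],
  [[0, 0, -6], [0, 0, 0]],
  [[0, 0, -11], [0, 0, 0]],
], jaw=4.6)

```text
time_s: 16.3
tcp_pos: [0.6021, -0.1271, 0.1751]
eef_rot: [-180.0, -0.0, -86.5]
contact_force: [1.0, -0.0, 0.0]
gripper_width: 0.0459
gripper_force: 0.0
```

```bash
python3 - <<'E'
from h import *
bl("top",x0=(.5,0));bl("scene",x0=(.5,0))
for y in(.085,.043,.001):print(tray(y,.06))
go(.482,.312,.1,-87)
E
```

```text
0.63 c [192. 273.] 5.9 109 [[0.4823, 0.3168], [0.4781, 0.303], [0.4828, 0.3169], [0.4786, 0.3031]]
0.62 c [344. 224.] 6.1 96 [[0.6113, -0.0457], [0.601, -0.0422], [0.6117, -0.0479], [0.6013, -0.0443]]
0.28 c [228. 210.] 230.5 12209 [[0.6403, 0.2375], [0.6286, 0.2275], [0.5933, 0.3938], [0.5838, 0.3763]]
0.71 c [316. 281.] 7.4 166 [[0.5714, -0.0017], [0.6022, -0.0461], [0.5715, -0.0007], [0.6024, -0.0452]]
0.67 c [278. 315.] 66.6 2717 [[0.5575, -0.133], [0.5894, -0.1681], [0.5735, -0.1554], [0.6042, -0.1889]]
0.58 c [296. 305.] 8.5 222 [[0.5741, -0.0899], [0.6048, -0.1281], [0.5745, -0.09], [0.6052, -0.1281]]
0.53 c [307. 293.] 8.2 193 [[0.5736, -0.0461], [0.6044, -0.0874], [0.5735, -0.0452], [0.6043, -0.0865]]
0.48 c [358. 212.] 6.1 102 [[0.5216, 0.2932], [0.556, 0.2279], [0.5216, 0.2932], [0.556, 0.2279]]
[ 0.59788614 -0.04516949  0.06      ]
[ 0.60027456 -0.08710153  0.06      ]
[ 0.60266297 -0.12903356  0.06      ]
[-44.54   9.37   7.45] [-0.004  0.     0.009]
```

move_arm([
  [[-5.5, 1.2, 0], [0, 0, -0.15]],
  [[-11.5, 2.4, 0], [0, 0, -0.3]],
  [[-17, 3.6, 0], [0, 0, -0.45]],
  [[-22.5, 4.7, 0], [0, 0, -0.6]],
  [[-28, 5.8, 0], [0, 0, -0.75]],
])

```text
time_s: 17.12
tcp_pos: [0.5255, 0.1502, 0.1718]
eef_rot: [179.9, 0.0, -43.2]
contact_force: [0.7, 1.8, -0.0]
gripper_width: 0.0457
gripper_force: 0.0
```

```bash
python3 - <<'E'
from h import *
go(.4815,.3155,.13,-32);go(.4815,.3155,.1,-32)
E
```

```text
[-14.53  -9.04   4.18] [ 0.001  0.001 -0.196]
[-14.53  -9.05   7.18] [ 0.001  0.001 -0.196]
```

move_arm([
  [[-4.8, -3, 1], [0, 0, -0.1]],
  [[-9.6, -6, 3], [0, 0, -0.196]],
  [[-14.5, -9, 5], [0, 0, -0.196]],
  [[-14.5, -9, 7.2], [0, 0, -0.196]],
  [[-14.5, -9, 7.2], [0, 0, -0.196]],
])

```text
time_s: 17.75
tcp_pos: [0.4818, 0.3129, 0.0981]
eef_rot: [179.7, 0.1, -32.2]
contact_force: [-0.3, -0.2, 1.1]
gripper_width: 0.0463
gripper_force: 0.0
```

```bash
python3 - <<'E'
from h import *
bl()
go(.4815,.3155,.007,-32)
E
```

```text
0.76 c [319. 246.] 24.0 1642 [[0.4812, 0.3125], [0.4966, 0.303], [0.481, 0.313], [0.4965, 0.3034]]
0.62 c [312. 183.] 24.1 1689 [[0.5206, 0.2936], [0.5276, 0.2882], [0.5203, 0.2934], [0.5273, 0.288]]
[-0.29 -0.08  9.37] [ 0.001 -0.    -0.005]
```

move_arm([
  [[0.1, 0, 4.5], [0, 0, 0]],
  [[0.1, 0, 8], [0, 0, 0]],
  [[0.1, 0, 9.3], [0, 0, 0]],
  [[0.1, 0, 9.3], [0, 0, 0]],
])

```text
time_s: 18.35
tcp_pos: [0.4849, 0.313, 0.0081]
eef_rot: [180.0, -0.0, -32.3]
contact_force: [-0.4, 0.3, 0.2]
gripper_width: 0.0462
gripper_force: 0.0
```

move_arm([
  [[0, 0, 0], [0, 0, 0]],
  [[0, 0, 0], [0, 0, 0]],
  [[0, 0, 0], [0, 0, 0]],
  [[0, 0, -6], [0, 0, 0]],
  [[0, 0, -12], [0, 0, 0]],
], jaw=2.4)

```text
time_s: 18.98
tcp_pos: [0.4841, 0.3129, 0.1289]
eef_rot: [179.9, 0.0, -32.3]
contact_force: [1.1, 2.3, -0.9]
gripper_width: 0.0291
gripper_force: 35.0
```

```bash
python3 - <<'E'
from h import *
go(*tray(-.041,.13),-86.7)
E
```

```text
[36.06 34.46 -0.05] [ 0.002 -0.001  0.95 ]
```

move_arm([
  [[4, 3.9, 0], [0, 0, 0.15]],
  [[8.2, 7.9, 0], [0, 0, 0.3]],
  [[12.4, 11.8, 0], [0, 0, 0.47]],
  [[16.6, 15.8, 0], [0, 0, 0.63]],
  [[20.8, 19.8, 0], [0, 0, 0.8]],
])

```text
time_s: 19.6
tcp_pos: [0.5548, 0.0332, 0.1282]
eef_rot: [-180.0, 0.0, -78.4]
contact_force: [0.9, -0.7, -1.4]
gripper_width: 0.0292
gripper_force: 35.0
```

```bash
python3 - <<'E'
from h import *
go(*tray(-.041,.13),-86.7)
E
```

```text
[21.01 -0.82 -0.18] [-0.001  0.     0.145]
```

move_arm([
  [[5.5, -0.2, 0], [0, 0, 0.1]],
  [[11.5, -0.5, 0], [0, 0, 0.145]],
  [[17, -0.7, 0], [0, 0, 0.145]],
  [[21, -0.8, 0], [0, 0, 0.145]],
  [[21, -0.8, 2], [0, 0, 0.145]],
])

```text
time_s: 20.23
tcp_pos: [0.607, -0.1719, 0.1088]
eef_rot: [-179.8, -0.0, -86.6]
contact_force: [-0.8, 2.1, -1.6]
gripper_width: 0.0287
gripper_force: 35.0
```

```bash
python3 - <<'E'
from h import *
go(*tray(-.041,.0635),-86.7)
E
```

```text
[-0.1   0.2   4.53] [-0.003 -0.001  0.002]
```

move_arm([
  [[-0.1, 0.2, 2.5], [0, 0, 0]],
  [[-0.1, 0.2, 4.3], [0, 0, 0]],
  [[-0.1, 0.2, 4.5], [0, 0, 0]],
  [[-0.1, 0.2, 4.5], [0, 0, 0]],
])

```text
time_s: 20.72
tcp_pos: [0.6042, -0.1679, 0.0633]
eef_rot: [-180.0, -0.0, -86.4]
contact_force: [0.7, -0.4, -0.8]
gripper_width: 0.0284
gripper_force: 35.0
```

move_arm([
  [[0, 0, 0], [0, 0, 0]],
  [[0, 0, 0], [0, 0, 0]],
  [[0, 0, 0], [0, 0, 0]],
  [[0, 0, -6], [0, 0, 0]],
  [[0, 0, -11], [0, 0, 0]],
], jaw=4.6)

```text
time_s: 21.35
tcp_pos: [0.6037, -0.1682, 0.1746]
eef_rot: [180.0, -0.0, -86.4]
contact_force: [1.2, 0.5, -0.2]
gripper_width: 0.046
gripper_force: 0.0
```

```bash
python3 - <<'E'
from h import *
go(.5205,.2932,.15,-15)
E
```

```text
[-46.58   5.41   2.44] [ 0.    -0.    -1.246]
```

move_arm([
  [[-5.8, 0.7, 0], [0, 0, -0.15]],
  [[-11.6, 1.4, 0], [0, 0, -0.31]],
  [[-17.4, 2.0, 0], [0, 0, -0.47]],
  [[-23.2, 2.7, 0], [0, 0, -0.63]],
  [[-29, 3.4, 0], [0, 0, -0.79]],
])

```text
time_s: 21.98
tcp_pos: [0.5511, 0.1211, 0.1733]
eef_rot: [-179.9, -0.0, -40.9]
contact_force: [1.3, 0.9, 0.1]
gripper_width: 0.0457
gripper_force: 0.0
```

```bash
python3 - <<'E'
from h import *
go(.5205,.2932,.1,-15)
E
```

```text
[-13.58 -11.01   7.34] [-0.001 -0.001 -0.451]
```

move_arm([
  [[-4.5, -3.7, 1], [0, 0, -0.15]],
  [[-9, -7.4, 3], [0, 0, -0.3]],
  [[-13.6, -11, 5], [0, 0, -0.451]],
  [[-13.6, -11, 7.3], [0, 0, -0.451]],
  [[-13.6, -11, 7.3], [0, 0, -0.451]],
])

```text
time_s: 22.6
tcp_pos: [0.5203, 0.2913, 0.0982]
eef_rot: [179.8, 0.1, -15.3]
contact_force: [0.5, 0.2, 0.3]
gripper_width: 0.046
gripper_force: 0.0
```

```bash
python3 - <<'E'
from h import *
bl()
go(.5205,.2932,.007,-15)
E
```

```text
0.98 c [315. 244.] 24.2 1689 [[0.5212, 0.2932], [0.5384, 0.2879], [0.521, 0.2932], [0.5382, 0.2879]]
[-0.19 -0.14  9.35] [ 0.    -0.    -0.006]
```

move_arm([
  [[-0.1, -0.1, 4.5], [0, 0, 0]],
  [[-0.1, -0.1, 8], [0, 0, 0]],
  [[-0.1, -0.1, 9.3], [0, 0, 0]],
  [[-0.1, -0.1, 9.3], [0, 0, 0]],
])

```text
time_s: 23.2
tcp_pos: [0.5214, 0.2924, 0.0073]
eef_rot: [180.0, -0.0, -15.4]
contact_force: [-0.0, 0.7, 1.2]
gripper_width: 0.0461
gripper_force: 0.0
```

move_arm([
  [[0, 0, 0], [0, 0, 0]],
  [[0, 0, 0], [0, 0, 0]],
  [[0, 0, 0], [0, 0, 0]],
  [[0, 0, -6], [0, 0, 0]],
  [[0, 0, -12], [0, 0, 0]],
], jaw=2.4)

```text
time_s: 23.82
tcp_pos: [0.5204, 0.2923, 0.1278]
eef_rot: [179.9, 0.1, -15.3]
contact_force: [0.8, 2.4, -1.5]
gripper_width: 0.0289
gripper_force: 35.0
```

```bash
python3 - <<'E'
from h import *
go(*tray(-.083,.13),-86.7)
E
```

```text
[21.74 46.43 -0.16] [ 0.002 -0.     1.246]
```

move_arm([
  [[2.4, 5.1, 0], [0, 0, 0.15]],
  [[4.9, 10.4, 0], [0, 0, 0.31]],
  [[7.3, 15.6, 0], [0, 0, 0.47]],
  [[9.8, 20.8, 0], [0, 0, 0.63]],
  [[12.2, 26, 0], [0, 0, 0.79]],
])

```text
time_s: 24.45
tcp_pos: [0.5699, 0.0081, 0.1272]
eef_rot: [-180.0, 0.0, -60.9]
contact_force: [1.4, 0.4, -1.2]
gripper_width: 0.0284
gripper_force: 35.0
```

```bash
python3 - <<'E'
from h import *
go(*tray(-.083,.13),-86.7)
E
```

```text
[21.13  7.48 -0.29] [-0.     0.     0.451]
```

move_arm([
  [[5.2, 1.9, 0], [0, 0, 0.15]],
  [[10.5, 3.7, 0], [0, 0, 0.3]],
  [[15.8, 5.6, 0], [0, 0, 0.451]],
  [[21.1, 7.5, 0], [0, 0, 0.451]],
  [[21.1, 7.5, 2], [0, 0, 0.451]],
])

```text
time_s: 25.08
tcp_pos: [0.6092, -0.2148, 0.1077]
eef_rot: [-179.8, -0.1, -86.7]
contact_force: [0.0, 1.3, -1.0]
gripper_width: 0.0285
gripper_force: 35.0
```

```bash
python3 - <<'E'
from h import *
go(*tray(-.083,.0635),-86.7)
E
```

```text
[-0.2   0.18  4.42] [-0.003 -0.001  0.001]
```

move_arm([
  [[-0.2, 0.2, 2.5], [0, 0, 0]],
  [[-0.2, 0.2, 4.2], [0, 0, 0]],
  [[-0.2, 0.2, 4.4], [0, 0, 0]],
  [[-0.2, 0.2, 4.4], [0, 0, 0]],
])

```text
time_s: 25.58
tcp_pos: [0.6067, -0.2088, 0.0634]
eef_rot: [-180.0, -0.0, -86.4]
contact_force: [0.8, -0.2, -0.5]
gripper_width: 0.0291
gripper_force: 35.0
```

move_arm([
  [[0, 0, 0], [0, 0, 0]],
  [[0, 0, 0], [0, 0, 0]],
  [[0, 0, 0], [0, 0, 0]],
  [[0, 0, -6], [0, 0, 0]],
  [[0, 0, -11], [0, 0, 0]],
], jaw=4.6)

```text
time_s: 26.2
tcp_pos: [0.6062, -0.2091, 0.1746]
eef_rot: [-180.0, -0.0, -86.4]
contact_force: [1.3, 0.3, 0.1]
gripper_width: 0.046
gripper_force: 0.0
```

move_arm([
  [[-3, 0, -2], [0, 0, 0]],
  [[-8, 0, -2], [0, 0, 0]],
  [[-13, 0, -2], [0, 0, 0]],
  [[-13, 0, -2], [0, 0, 0]],
])

```text
time_s: 26.7
tcp_pos: [0.598, -0.0764, 0.1935]
eef_rot: [-179.9, 0.0, -86.2]
contact_force: [-0.0, -0.1, 0.2]
gripper_width: 0.0456
gripper_force: 0.0
```

```bash
python3 - <<'E'
from h import *
bl("wrist",x0=(.6,-.1))
for y in(.085,.043,.001,-.041,-.083):print(tray(y,.06)[:2].round(4))
d=cap("wrist");cv2.imwrite("pics/w4.png",d["image"])
for l in("tray_handle","follower"):print(l,[(np.round(p["location"],1).tolist(),round(float(p["score"]),2)) for p in pinpoint(l,"wrist")])
print(proj(d,fpt(F,[-.0085,-.42,.074])),proj(d,[.4235,-.229,0]),fpt(F,[-.0085,-.42,.074]))
E
```

```text
0.86 c [316. 262.] 19.9 1163 [[0.5998, -0.0254], [0.6005, -0.0461], [0.5994, -0.0253], [0.6002, -0.046]]
0.79 c [318. 116.] 20.0 1202 [[0.6066, -0.1647], [0.6063, -0.164], [0.6062, -0.1648], [0.6059, -0.164]]
0.63 c [319. 163.] 20.4 1218 [[0.6032, -0.1215], [0.6034, -0.1274], [0.6029, -0.1214], [0.6031, -0.1273]]
0.63 c [320.  60.] 20.8 1288 [[0.6086, -0.2158], [0.608, -0.2072], [0.6083, -0.2158], [0.6077, -0.2072]]
0.56 c [315. 215.] 21.1 1252 [[0.6035, -0.0729], [0.6036, -0.0863], [0.6023, -0.0728], [0.6026, -0.0862]]
[ 0.5979 -0.0452]
[ 0.6003 -0.0871]
[ 0.6027 -0.129 ]
[ 0.6051 -0.171 ]
[ 0.6074 -0.2129]
tray_handle []
follower [([75.0, 502.9], 0.72)]
[[329.42399208 -45.76104259]] [[504.16156593  77.40472848]] [ 0.60619791 -0.29660371  0.074     ]
```

View pics/w4.png

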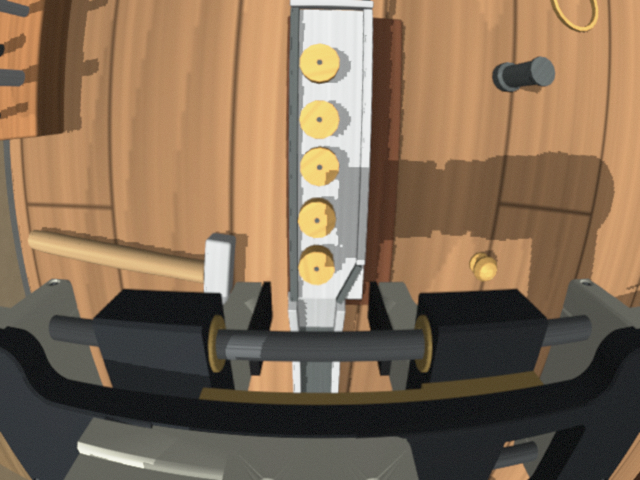

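All five blanks are in the tray in line (x≈318, rows 60–268), and none is left on the bench. Next is the handle.

```bash
python3 - <<'E'
from h import *
go(.6062,-.2966,.2,-176.74)
E
```

```text
[21.67  0.51 -0.72] [ 0.    -0.     1.575]
```

move_arm([
  [[4.5, 0.1, -0.7], [0, 0, 0.17]],
  [[9, 0.2, -0.7], [0, 0, 0.35]],
  [[13.5, 0.3, -0.7], [0, 0, 0.53]],
  [[18, 0.4, -0.7], [0, 0, 0.71]],
  [[21.7, 0.5, -0.7], [0, 0, 0.88]],
], jaw=3)

```text
time_s: 27.58
tcp_pos: [0.6059, -0.2991, 0.1994]
eef_rot: [180.0, -0.0, -137.3]
contact_force: [0.3, -0.4, -0.4]
gripper_width: 0.03
gripper_force: 0.0
```

```bash
python3 - <<'E'
from h import *
go(.6062,-.2966,.16,-176.74)
E
```

```text
[-0.19  0.16  3.94] [ 0.    -0.001  0.688]
```

move_arm([
  [[-0.2, 0.2, 1], [0, 0, 0.17]],
  [[-0.2, 0.2, 2], [0, 0, 0.35]],
  [[-0.2, 0.2, 3], [0, 0, 0.53]],
  [[-0.2, 0.2, 3.9], [0, 0, 0.688]],
  [[-0.2, 0.2, 3.9], [0, 0, 0.688]],
])

```text
time_s: 28.2
tcp_pos: [0.6057, -0.2942, 0.1597]
eef_rot: [180.0, -0.1, -176.3]
contact_force: [0.6, -0.3, 0.7]
gripper_width: 0.03
gripper_force: 0.0
```

```bash
python3 - <<'E'
from h import *
d=cap("wrist")
for l in("tray_handle",):
    for p in pinpoint(l,"wrist"):print(p["location"],p["score"],locate([(d,np.array(p["location"])[::-1])],.074,x0=(.6,-.29))[0])
    for o in outline_of(l,"wrist"):print(o["box"],o["score"])
i=cv2.resize(d["image"],(1280,960))
for a,b in(([-.0485,-.42,.074],[.0315,-.42,.074]),([-.0335,-.377,.064],[.0165,-.377,.064])):
    cv2.polylines(i,[np.int32(2*proj(d,np.linspace(fpt(F,a),fpt(F,b),9))+.5)],False,(255,0,255),1)
cv2.imwrite("pics/w5.png",i[200:800,240:1040])
go(.6062,-.2966,.065,-176.74)
E
```

```text
[242.8, 616.2] 0.71 [ 0.59206248 -0.03030047]
[239.1, 318.8] 0.67 [ 0.6051154  -0.29635151]
[231.5, 513.7] 0.35 [ 0.58971928 -0.14913611]
[310.2, 181.5, 625.7, 292.4] 0.56
[ 0.07 -0.26  9.62] [-0.     0.     0.011]
```

View pics/w5.png

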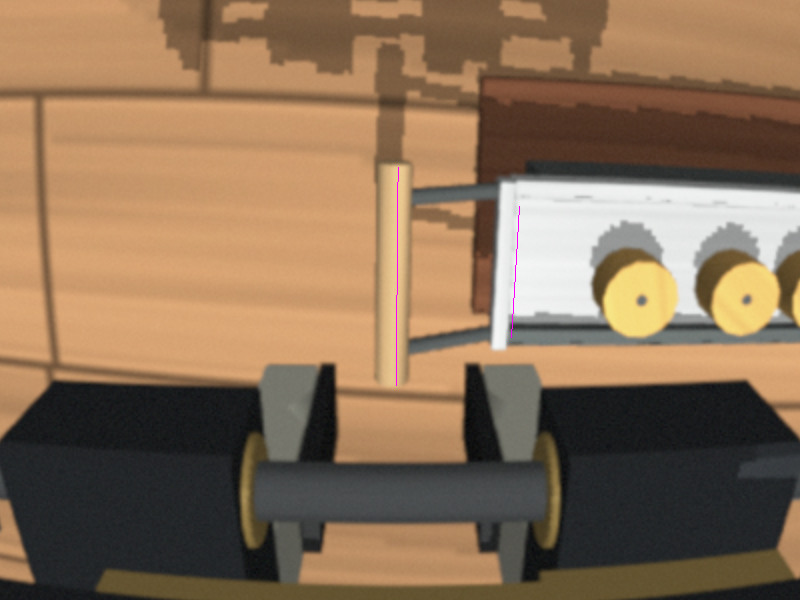

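The bar is at cols 378–410, about 1.5 mm to the −y side of the model. The fingers straddle it.

move_arm([
  [[0, -0.3, 4], [0, 0, 0]],
  [[0, -0.3, 8], [0, 0, 0]],
  [[0, -0.3, 9.5], [0, 0, 0]],
  [[0, -0.3, 9.5], [0, 0, 0]],
])

```text
time_s: 28.85
tcp_pos: [0.6067, -0.2964, 0.0655]
eef_rot: [180.0, -0.1, -176.2]
contact_force: [-0.1, -0.5, 1.8]
gripper_width: 0.0297
gripper_force: 0.0
```

move_arm([
  [[0, 0, 0], [0, 0, 0]],
  [[0, 0, 0], [0, 0, 0]],
  [[0, 0, 0], [0, 0, 0]],
  [[0, 0, 0], [0, 0, 0]],
], jaw=0.8, squeeze=35)

```text
time_s: 29.35
tcp_pos: [0.6077, -0.2967, 0.0673]
eef_rot: [-179.9, 0.1, -176.2]
contact_force: [-0.5, -0.8, 6.4]
gripper_width: 0.0111
gripper_force: 35.0
```

```bash
python3 - <<'E'
import numpy as np
for t in np.r_[.05:.8:.05]:
    print(round(t,2),[round(v,2) for v in (-29*np.cos(t)+2.2*np.sin(t)+29, -(29*np.sin(t)+2.2*np.cos(t)-2.2))])
E
```

```text
0.05 [np.float64(0.15), np.float64(-1.45)]
0.1 [np.float64(0.36), np.float64(-2.88)]
0.15 [np.float64(0.65), np.float64(-4.31)]
0.2 [np.float64(1.02), np.float64(-5.72)]
0.25 [np.float64(1.45), np.float64(-7.11)]
0.3 [np.float64(1.95), np.float64(-8.47)]
0.35 [np.float64(2.51), np.float64(-9.81)]
0.4 [np.float64(3.15), np.float64(-11.12)]
0.45 [np.float64(3.84), np.float64(-12.39)]
0.5 [np.float64(4.6), np.float64(-13.63)]
0.55 [np.float64(5.43), np.float64(-14.83)]
0.6 [np.float64(6.31), np.float64(-15.99)]
0.65 [np.float64(7.24), np.float64(-17.1)]
0.7 [np.float64(8.24), np.float64(-18.16)]
0.75 [np.float64(9.28), np.float64(-19.18)]
```

move_arm([
  [[0, 0.15, -1.45], [0, 0, 0]],
  [[0, 0.36, -2.9], [0, 0, 0]],
  [[0, 0.65, -4.3], [0, 0, 0]],
  [[0, 1.0, -5.7], [0, 0, 0]],
  [[0, 1.45, -7.1], [0, 0, 0]],
])

```text
time_s: 29.98
tcp_pos: [0.6069, -0.2829, 0.1376]
eef_rot: [-179.9, 0.1, -176.3]
contact_force: [3.6, -6.1, -2.6]
gripper_width: 0.0106
gripper_force: 35.0
```

```bash
python3 - <<'E'
from h import *
s=r.get_state();print(s["tcp_pos"],s["contact_force"])
E
```

```text
[ 0.60694875 -0.28285615  0.13763871] [ 3.56000812 -6.1216475  -2.59783699]
```

move_arm([
  [[0, 0.5, -1.4], [0, 0, 0]],
  [[0, 1.05, -2.7], [0, 0, 0]],
  [[0, 1.7, -4.0], [0, 0, 0]],
  [[0, 2.4, -5.3], [0, 0, 0]],
  [[0, 3.15, -6.5], [0, 0, 0]],
])

```text
time_s: 30.6
tcp_pos: [0.6054, -0.2521, 0.204]
eef_rot: [-179.8, 0.2, -176.3]
contact_force: [3.8, -8.0, 2.9]
gripper_width: 0.0111
gripper_force: 35.0
```

move_arm([
  [[0, 0.85, -1.2], [0, 0, 0]],
  [[0, 1.7, -2.35], [0, 0, 0]],
  [[0, 2.65, -3.45], [0, 0, 0]],
  [[0, 3.65, -4.5], [0, 0, 0]],
  [[0, 4.4, -5.3], [0, 0, 0]],
])

```text
time_s: 31.22
tcp_pos: [0.6032, -0.2086, 0.2584]
eef_rot: [-179.7, 0.4, -176.3]
contact_force: [5.5, -7.5, 5.8]
gripper_width: 0.0107
gripper_force: 35.0
```

```bash
python3 - <<'E'
from h import *
bl("top",x0=(.58,.1))
d=cap("scene");cv2.imwrite("pics/s6.png",cv2.resize(d["image"][130:400,180:500],None,fx=2,fy=2))
E
```

```text
0.64 c [218. 230.] 6.7 131 [[0.5876, 0.2613], [0.5784, 0.2502], [0.5882, 0.2614], [0.579, 0.2503]]
0.52 c [230. 230.] 6.4 125 [[0.5902, 0.2307], [0.5808, 0.221], [0.5909, 0.2306], [0.5815, 0.2209]]
```

View pics/s6.png

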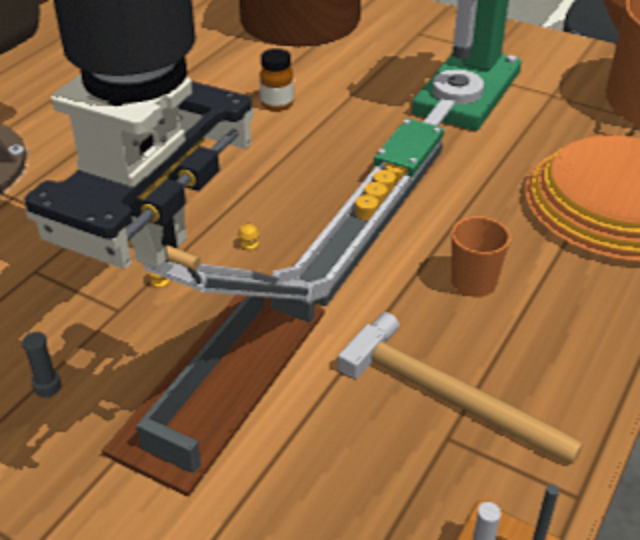

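```bash
python3 - <<'E'
from h import *
bl("scene",z=.03,x0=(.58,.1))
w=cap("wrist")["image"];t=cap("top")
i=cv2.resize(t["image"][200:290,180:360],None,fx=4,fy=4)
for p in brass({"image":w}):print(p[0])
cv2.imwrite("pics/w7.png",np.vstack([i[:240],cv2.resize(w,(480,360))[:, :480].repeat(1,0) if 0 else cv2.copyMakeBorder(cv2.resize(w,(480,360)),0,0,0,240,cv2.BORDER_CONSTANT)]))
for y in np.r_[-.1:.16:.03]: print(round(y,2),proj(t,fpt(F,[0,y,.04])).round(1))
E
```

```text
0.65 c [372. 220.] 5.4 70 [[0.5704, 0.2797], [0.6014, 0.2153], [0.5697, 0.2847], [0.6007, 0.22]]
0.63 c [368. 226.] 5.8 87 [[0.5751, 0.2489], [0.6058, 0.1867], [0.5747, 0.253], [0.6053, 0.1905]]
[0, 0, 34, 12, 299]
[487, 45, 15, 17, 194]
[565, 111, 11, 15, 134]
[612, 205, 28, 21, 407]
[0, 226, 31, 8, 171]
[0, 256, 37, 10, 192]
[280, 320, 7, 55, 256]
[354, 321, 6, 54, 240]
-0.1 [[315.8 227.3]]
-0.07 [[303.2 227.7]]
-0.04 [[290.5 228.1]]
-0.01 [[277.9 228.5]]
0.02 [[265.2 228.9]]
0.05 [[252.5 229.3]]
0.08 [[239.8 229.7]]
0.11 [[227.1 230.1]]
0.14 [[214.4 230.5]]
```

View pics/w7.png

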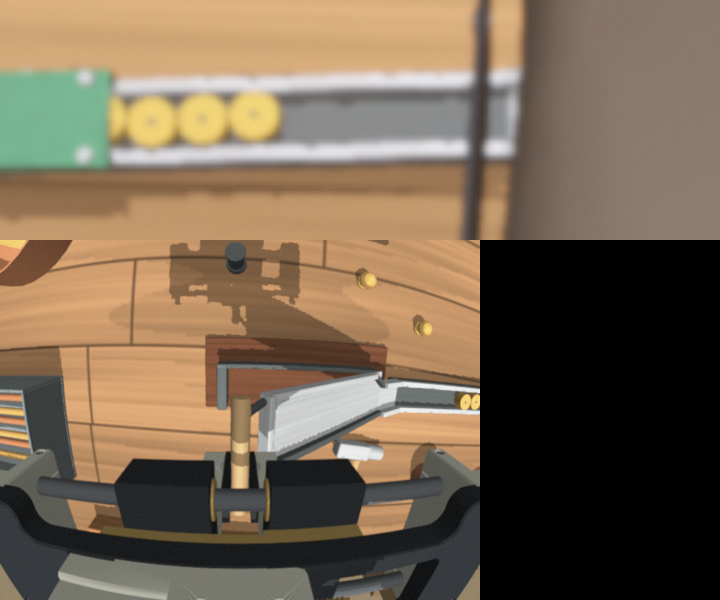

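The top view shows four blanks at crop x = 255, 203, 152 and 118, lined up at the cover, with the fifth inside the nest. In the wrist view the tray is empty, so I'll lower it.

move_arm([
  [[0, -1.75, 1.8], [0, 0, 0]],
  [[0, -3.55, 4.1], [0, 0, 0]],
  [[0, -5.15, 6.5], [0, 0, 0]],
  [[0, -6.5, 9.1], [0, 0, 0]],
  [[0, -7.55, 11.8], [0, 0, 0]],
])

```text
time_s: 32.2
tcp_pos: [0.6069, -0.2832, 0.1371]
eef_rot: [-179.9, 0.2, -176.3]
contact_force: [4.3, -1.2, -0.8]
gripper_width: 0.0111
gripper_force: 35.0
```

move_arm([
  [[0, -0.8, 2.8], [0, 0, 0]],
  [[0, -1.1, 4.2], [0, 0, 0]],
  [[0, -1.3, 5.65], [0, 0, 0]],
  [[0, -1.45, 7.0], [0, 0, 0]],
  [[0, -1.45, 7.0], [0, 0, 0]],
])

```text
time_s: 32.83
tcp_pos: [0.6076, -0.2966, 0.0671]
eef_rot: [-179.9, 0.1, -176.2]
contact_force: [3.2, -4.3, -2.0]
gripper_width: 0.0106
gripper_force: 35.0
```

move_arm([
  [[0, 0, 0], [0, 0, 0]],
  [[0, 0, 0], [0, 0, 0]],
  [[0, 0, -4], [0, 0, 0]],
  [[0, 0, -9], [0, 0, 0]],
  [[0, 0, -12], [0, 0, 0]],
], jaw=3)

```text
time_s: 33.45
tcp_pos: [0.6071, -0.2961, 0.1895]
eef_rot: [-180.0, 0.1, -176.2]
contact_force: [-0.0, -1.3, 0.3]
gripper_width: 0.0298
gripper_force: 0.0
```

```bash
python3 - <<'E'
from h import *
d=cap("top");dw=cap("wrist")
for d,n in((d,"top"),(dw,"wrist")):
    for o in outline_of("follower",n): print(n,o["box"],o["score"])
    for p in pinpoint("follower",n): print(np.round(p["location"],1),p["score"],locate([(d,np.array(p["location"])[::-1])],0,x0=(.42,-.23))[0])
    print([ (np.round(p["location"],1),round(float(p["score"]),2)) for p in pinpoint("tray_handle",n)],proj(d,fpt(F,[-.0085,-.42,.074])))
go(.4235,-.229,.19,-86.7)
E
```

```text
[(array([146.8, 331.2]), 0.19)] [[454.97600261 223.92418903]]
wrist [394.0, 0.0, 442.4, 39.9] 0.82
wrist [316.6, 171.5, 606.2, 269.0] 0.67
[ 22.  405.9] 0.94 [ 0.4242335  -0.22971578]
[(array([218.8, 325. ]), 0.72)] [[322.55713285 222.56377933]]
[17.79  7.87 -0.41] [ 2.000e-03 -1.000e-03 -1.563e+00]
```

move_arm([
  [[4.5, 2, -0.5], [0, 0, -0.17]],
  [[9, 4, -0.5], [0, 0, -0.35]],
  [[13.5, 6, -0.5], [0, 0, -0.53]],
  [[17.8, 7.9, -0.5], [0, 0, -0.71]],
  [[17.8, 7.9, -0.5], [0, 0, -0.88]],
], jaw=4.8)

```text
time_s: 34.48
tcp_pos: [0.4208, -0.2281, 0.1916]
eef_rot: [179.9, 0.0, -125.5]
contact_force: [1.2, -0.1, 1.3]
gripper_width: 0.0478
gripper_force: 0.0
```

```bash
python3 - <<'E'
from h import *
go(.4237,-.2292,.16,-86.7)
E
```

```text
[-0.08 -0.3   3.16] [ 0.001  0.    -0.677]
```

move_arm([
  [[-0.1, -0.3, 1], [0, 0, -0.17]],
  [[-0.1, -0.3, 2], [0, 0, -0.35]],
  [[-0.1, -0.3, 3.2], [0, 0, -0.53]],
  [[-0.1, -0.3, 3.2], [0, 0, -0.677]],
  [[-0.1, -0.3, 3.2], [0, 0, -0.677]],
])

```text
time_s: 35.1
tcp_pos: [0.4266, -0.2299, 0.1591]
eef_rot: [179.9, 0.0, -87.1]
contact_force: [-0.1, 1.1, -1.1]
gripper_width: 0.0481
gripper_force: 0.0
```

```bash
python3 - <<'E'
from h import *
d=cap("wrist")
for p in pinpoint("follower","wrist"): print(np.round(p["location"],1),p["score"],locate([(d,np.array(p["location"])[::-1])],0,x0=(.42,-.23))[0])
for o in outline_of("follower","wrist"):
    print(o["box"],o["score"])
    m=np.argwhere(o["mask"]).astype(float);print(m.mean(0))
# fit cylinder silhouettes: project cap ring & foot ring
x=np.array([.4237,-.2292])
a=np.linspace(0,2*np.pi,24)
def box(x):
    P=np.vstack([np.c_[x[0]+rr*np.cos(a),x[1]+rr*np.sin(a),0*a+z] for rr,z in((.013,.074),(.013,.068),(.015,0),(.015,.014))])
    q=proj(d,P);return np.r_[q.min(0),q.max(0)]
print(box(x))
B=np.array(outline_of("follower","wrist")[0]["box"])
print(least_squares(lambda x:box(x)-B,x).x)
s=r.get_state();print(s["tcp_pos"])
go(.4237,-.2292,.025,-86.7)
E
```

```text
[221.1 321.4] 0.72 [ 0.42611261 -0.22610243]
[307.2, 201.7, 346.6, 267.5] 0.58
[233.26996198 324.40358501]
[306.86538702 201.44459594 344.23903748 262.66500609]
[ 0.42246991 -0.22703241]
[ 0.42705296 -0.2300009   0.15977481]
[-0.1   0.33 13.48] [ 0.     0.    -0.009]
```

move_arm([
  [[-0.15, 0.3, 5], [0, 0, 0]],
  [[-0.15, 0.3, 9], [0, 0, 0]],
  [[-0.15, 0.3, 12.5], [0, 0, 0]],
  [[-0.15, 0.3, 13.5], [0, 0, 0]],
  [[-0.15, 0.3, 13.5], [0, 0, 0]],
])

```text
time_s: 35.92
tcp_pos: [0.4241, -0.2288, 0.0249]
eef_rot: [180.0, -0.0, -87.1]
contact_force: [0.1, 0.0, 0.6]
gripper_width: 0.0484
gripper_force: 0.0
```

move_arm([
  [[0, 0, 0], [0, 0, 0]],
  [[0, 0, 0], [0, 0, 0]],
  [[0, 0, 0], [0, 0, 0]],
  [[0, 0, 0], [0, 0, 0]],
], jaw=1.8, squeeze=45)

```text
time_s: 36.42
tcp_pos: [0.4242, -0.2288, 0.0255]
eef_rot: [-180.0, -0.0, -87.0]
contact_force: [-2.2, 1.5, 7.2]
gripper_width: 0.023
gripper_force: 44.9
```

move_arm([
  [[0, 0, -3], [0, 0, 0]],
  [[0, 0, -7], [0, 0, 0]],
  [[0, 0, -11], [0, 0, 0]],
  [[0, 0, -13], [0, 0, 0]],
  [[0, 0, -13], [0, 0, 0]],
])

```text
time_s: 37.05
tcp_pos: [0.4247, -0.2286, 0.156]
eef_rot: [-179.8, -0.0, -87.1]
contact_force: [0.1, -0.1, -2.8]
gripper_width: 0.0231
gripper_force: 45.0
```

```bash
python3 - <<'E'
from h import *
bl("top",z=.04,x0=(.58,.1))
p=fpt(F,[0,.005,.155]);print(p,fpt(F,[0,-.04,0]))
go(*p,-86.74)
E
```

```text
0.5 c [243. 228.] 6.7 135 [[0.5945, 0.1995], [0.585, 0.1913], [0.5949, 0.1994], [0.5854, 0.1912]]
0.47 c [208. 229.] 5.0 43 [[0.5907, 0.2833], [0.5814, 0.2711], [0.5907, 0.2826], [0.5814, 0.2704]]
0.43 c [218. 230.] 6.1 116 [[0.5893, 0.2607], [0.5801, 0.2496], [0.5895, 0.2609], [0.5802, 0.2498]]
0.43 c [230. 230.] 6.2 111 [[0.5905, 0.2312], [0.5812, 0.2215], [0.591, 0.2306], [0.5817, 0.2209]]
[0.59051566 0.12819191 0.155     ] [0.59307468 0.08326473 0.        ]
[-34.75 -18.53  -0.11] [ 0.001  0.001 -0.006]
```

move_arm([
  [[-5, -2.7, 0], [0, 0, 0]],
  [[-10, -5.4, 0], [0, 0, 0]],
  [[-15, -8, 0], [0, 0, 0]],
  [[-20, -10.7, 0], [0, 0, 0]],
  [[-25, -13.4, 0], [0, 0, 0]],
])

```text
time_s: 37.78
tcp_pos: [0.5445, 0.0295, 0.1529]
eef_rot: [179.8, -0.0, -87.0]
contact_force: [0.9, -0.4, -3.1]
gripper_width: 0.0227
gripper_force: 45.0
```

move_arm([
  [[-5, -2.6, 0], [0, 0, 0]],
  [[-9.8, -5.1, 0], [0, 0, -0.006]],
  [[-9.8, -5.1, 2], [0, 0, -0.006]],
  [[-9.8, -5.1, 4], [0, 0, -0.006]],
  [[-9.8, -5.1, 4], [0, 0, -0.006]],
])

```text
time_s: 38.4
tcp_pos: [0.5887, 0.1276, 0.1112]
eef_rot: [179.6, -0.1, -86.7]
contact_force: [0.5, -0.5, -2.2]
gripper_width: 0.0231
gripper_force: 45.0
```

```bash
python3 - <<'E'
from h import *
s=r.get_state();print(s["tcp_pos"],s["eef_rot"],s["gripper_width"])
w=cap("wrist");sc=cap("scene")
i=cv2.resize(w["image"],(1280,960))
def seg(q,d,i,k):
    P=np.concatenate([np.linspace(fpt(F,a),fpt(F,b),12) for a,b in zip(q[:-1],q[1:])])
    cv2.polylines(i,[np.int32(k*proj(d,P)+.5)],False,(255,0,255),1)
j=cv2.resize(sc["image"],None,fx=4,fy=4)
for x in(-.017,.017):
    seg([[x,-.08,.034],[x,.15,.034]],w,i,2); seg([[x,-.08,.034],[x,.15,.034]],sc,j,4)
uv=(4*proj(sc,[s["tcp_pos"]])[0]).astype(int)
cv2.imwrite("pics/w8.png",np.hstack([i[200:700,440:840],j[uv[1]-250:uv[1]+250,uv[0]-200:uv[0]+200]]))
go(*fpt(F,[0,.01,.047]),-86.74)
E
```

```text
[0.58873005 0.12759927 0.11121998] [ 1.79641215e+02 -1.46192852e-01 -8.67158198e+01] 0.02312648106202616
[-0.52 -0.    6.7 ] [ 0.002 -0.001  0.001]
```

View pics/w8.png

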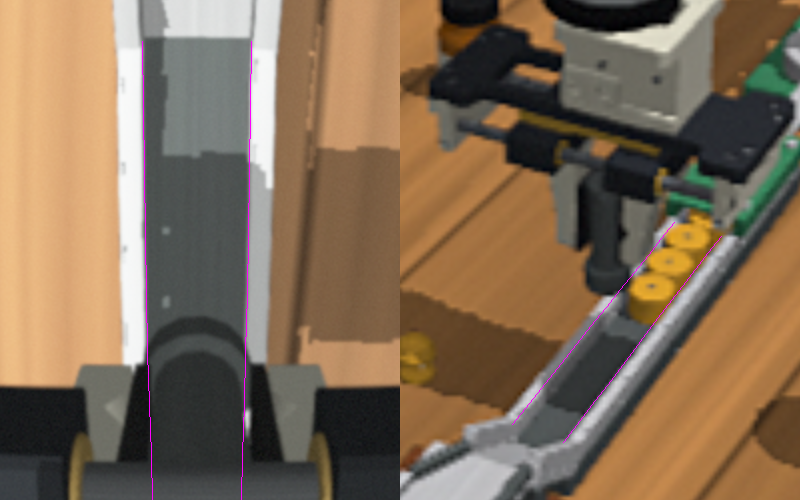

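In the wrist view the model lines lie on the channel's inner edges (cols 143–250), and the follower foot is centred at about col 197. I'll lower it in stages.

move_arm([
  [[-0.5, 0, 2.5], [0, 0, 0]],
  [[-0.5, 0, 4.5], [0, 0, 0]],
  [[-0.5, 0, 4.8], [0, 0, 0]],
  [[-0.5, 0, 4.8], [0, 0, 0]],
])

```text
time_s: 39.0
tcp_pos: [0.5911, 0.1334, 0.0677]
eef_rot: [-179.9, 0.0, -86.7]
contact_force: [0.5, 0.2, -1.8]
gripper_width: 0.0233
gripper_force: 45.0
```

```bash
python3 - <<'E'
from h import *
s=r.get_state();print(s["tcp_pos"],s["eef_rot"],s["gripper_width"],s["contact_force"])
go(*fpt(F,[0,.01,.046]),-86.74)
w=cap("wrist");i=cv2.resize(w["image"],(1280,960))
for x in(-.017,.017):
    P=np.linspace(fpt(F,[x,-.08,.034]),fpt(F,[x,.1,.034]),30)
    cv2.polylines(i,[np.int32(2*proj(w,P)+.5)],False,(255,0,255),1)
P=np.array([s["tcp_pos"]-[0,0,.0255]+[.015*np.cos(a),.015*np.sin(a),0] for a in np.linspace(0,6.28,40)])
cv2.polylines(i,[np.int32(2*proj(w,P)+.5)],False,(0,255,0),1)
cv2.imwrite("pics/w9.png",i[300:700,440:840])
E
```

```text
[0.59113214 0.13343913 0.06765278] [-1.79945242e+02  1.01729660e-02 -8.67038077e+01] 0.023275018063722765 [ 0.47771048  0.16199381 -1.81044039]
[0.02 0.09 2.17] [-0.001  0.     0.001]
```

View pics/w9.png

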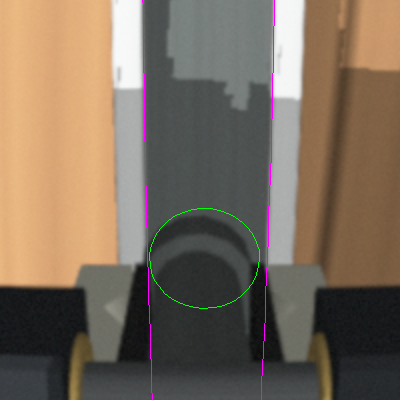

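move_arm([
  [[0, 0.1, 0.7], [0, 0, 0]],
  [[0, 0.1, 1.2], [0, 0, 0]],
  [[0, 0.1, 1.6], [0, 0, 0]],
  [[0, 0.1, 1.9], [0, 0, 0]],
  [[0, 0.1, 2.1], [0, 0, 0]],
])

```text
time_s: 39.67
tcp_pos: [0.5898, 0.1334, 0.0459]
eef_rot: [-180.0, -0.0, -86.7]
contact_force: [-0.6, 1.2, 5.4]
gripper_width: 0.0228
gripper_force: 45.0
```

```bash
python3 - <<'E'
from h import *
s=r.get_state();print(s["tcp_pos"],s["eef_rot"],s["gripper_width"],s["contact_force"],s["moment"])
E
```

```text
[0.58981745 0.13343828 0.04587031] [-1.79979215e+02 -2.00846108e-03 -8.66922332e+01] 0.02283300805061465 [-0.58027871  1.21911084  5.35392416] [ 0.14302409  0.37283127 -0.00645738]
```

The follower is on the floor (z 0.0459 with an upward reaction). Pushing downstream now.

move_arm([
  [[-0.8, 0, -0.05], [0, 0, 0]],
  [[-1.6, 0, -0.05], [0, 0, 0]],
  [[-2.2, 0, -0.05], [0, 0, 0]],
  [[-2.6, 0, -0.05], [0, 0, 0]],
  [[-2.9, 0, -0.05], [0, 0, 0]],
])

```text
time_s: 40.3
tcp_pos: [0.5878, 0.1626, 0.0463]
eef_rot: [180.0, -0.0, -86.7]
contact_force: [-0.5, -0.4, -2.9]
gripper_width: 0.023
gripper_force: 45.0
```

move_arm([
  [[-0.1, 0, 0], [0, 0, 0]],
  [[-0.2, 0, 0], [0, 0, 0]],
  [[-0.3, 0, 0], [0, 0, 0]],
  [[-0.4, 0, 0], [0, 0, 0]],
])

```text
time_s: 40.8
tcp_pos: [0.5876, 0.1661, 0.0463]
eef_rot: [180.0, -0.0, -86.7]
contact_force: [0.2, -1.4, -3.4]
gripper_width: 0.0231
gripper_force: 45.0
```

move_arm([
  [[-0.1, 0, 0], [0, 0, 0]],
  [[-0.2, 0, 0], [0, 0, 0]],
  [[-0.3, 0, 0], [0, 0, 0]],
  [[-0.3, 0, 0], [0, 0, 0]],
])

```text
time_s: 41.3
tcp_pos: [0.5877, 0.1694, 0.0466]
eef_rot: [-180.0, 0.0, -86.7]
contact_force: [0.1, -2.0, 0.6]
gripper_width: 0.0232
gripper_force: 45.0
```

move_arm([
  [[-0.1, 0, 0], [0, 0, 0]],
  [[-0.2, 0, 0], [0, 0, 0]],
  [[-0.3, 0, 0], [0, 0, 0]],
  [[-0.3, 0, 0], [0, 0, 0]],
])

```text
time_s: 41.8
tcp_pos: [0.5876, 0.1725, 0.0466]
eef_rot: [-180.0, 0.0, -86.7]
contact_force: [-0.1, -1.9, 3.7]
gripper_width: 0.0225
gripper_force: 45.0
```

move_arm([
  [[-0.1, 0, 0], [0, 0, 0]],
  [[-0.2, 0, 0], [0, 0, 0]],
  [[-0.3, 0, 0], [0, 0, 0]],
  [[-0.3, 0, 0], [0, 0, 0]],
])

```text
time_s: 42.3
tcp_pos: [0.5874, 0.1755, 0.0465]
eef_rot: [-180.0, 0.0, -86.7]
contact_force: [0.3, -1.5, 5.3]
gripper_width: 0.0228
gripper_force: 45.0
```

move_arm([
  [[-0.1, 0, -0.03], [0, 0, 0]],
  [[-0.2, 0, -0.03], [0, 0, 0]],
  [[-0.3, 0, -0.03], [0, 0, 0]],
  [[-0.3, 0, -0.03], [0, 0, 0]],
])

```text
time_s: 42.8
tcp_pos: [0.5868, 0.1783, 0.0464]
eef_rot: [180.0, -0.0, -86.7]
contact_force: [0.7, -2.4, 2.6]
gripper_width: 0.0231
gripper_force: 45.0
```

```bash
python3 - <<'E'
from h import *
s=r.get_state();print(s["contact_force"],s["moment"])
bl("top",z=.04,x0=(.58,.1))
E
```

```text
[ 0.71259535 -2.38100421  2.61564769] [-0.54981596  0.05047149 -0.00841615]
0.71 c [392. 229.] 66.6 3455 [[0.6029, -0.1628], [0.593, -0.1538], [0.6062, -0.1561], [0.5961, -0.1473]]
0.39 c [208. 229.] 6.0 64 [[0.5907, 0.2833], [0.5814, 0.2711], [0.5906, 0.2832], [0.5813, 0.271]]
```

move_arm([
  [[-0.1, 0, 0], [0, 0, 0]],
  [[-0.2, 0, 0], [0, 0, 0]],
  [[-0.3, 0, 0], [0, 0, 0]],
  [[-0.3, 0, 0], [0, 0, 0]],
])

```text
time_s: 43.4
tcp_pos: [0.5865, 0.1812, 0.0463]
eef_rot: [180.0, -0.0, -86.7]
contact_force: [0.3, -1.8, -0.7]
gripper_width: 0.0229
gripper_force: 45.0
```

```bash
python3 - <<'E'
from h import *
t=cap("scene");s=r.get_state()
uv=(5*proj(t,[s["tcp_pos"]])[0]).astype(int)
j=cv2.resize(t["image"],None,fx=5,fy=5,interpolation=cv2.INTER_CUBIC)
for k in range(1,6):
    p=np.array([fpt(F,[.015*np.cos(a),s["tcp_pos"][1]*0+.0583+.03*k+.015*np.sin(a),.04]) for a in np.linspace(0,6.28,30)])
    cv2.polylines(j,[np.int32(5*proj(t,p)+2)],False,(255,0,255),1)
cv2.imwrite("pics/s10.png",j[uv[1]-300:uv[1]+200,uv[0]-250:uv[0]+350])
E
```

```text
(no output)
```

View pics/s10.png

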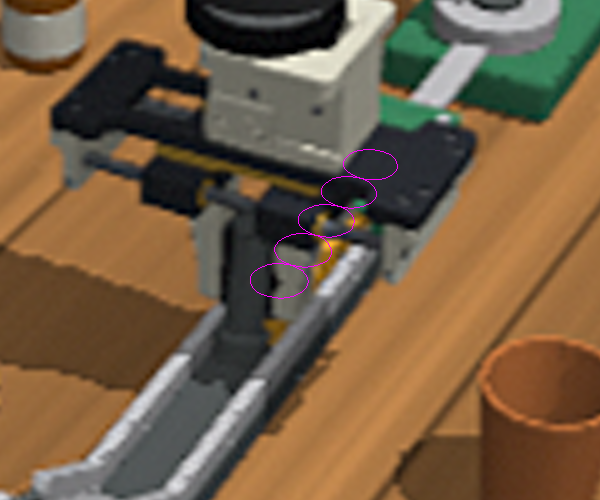

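The follower stands in the channel with a blank right in front of it (brass at about (275,325)). There's no solid stop yet, so I'll keep pushing in small steps.

move_arm([
  [[-0.1, 0, 0], [0, 0, 0]],
  [[-0.2, 0, 0], [0, 0, 0]],
  [[-0.3, 0, 0], [0, 0, 0]],
  [[-0.3, 0, 0], [0, 0, 0]],
])

```text
time_s: 43.95
tcp_pos: [0.5865, 0.1842, 0.0465]
eef_rot: [180.0, -0.0, -86.7]
contact_force: [-0.4, -1.4, -3.6]
gripper_width: 0.0228
gripper_force: 45.0
```

move_arm([
  [[-0.1, 0, 0.02], [0, 0, 0]],
  [[-0.2, 0, 0.02], [0, 0, 0]],
  [[-0.3, 0, 0.02], [0, 0, 0]],
  [[-0.3, 0, 0.02], [0, 0, 0]],
])

```text
time_s: 44.45
tcp_pos: [0.5864, 0.1873, 0.0464]
eef_rot: [-180.0, 0.0, -86.7]
contact_force: [1.0, -2.8, -2.3]
gripper_width: 0.0225
gripper_force: 45.0
```

```bash
python3 - <<'E'
from h import *
for n in("top","scene"):
    d=cap(n);hsv=cv2.cvtColor(d["image"],cv2.COLOR_BGR2HSV)
    m=cv2.inRange(hsv,(18,100,80),(35,255,255))
    k,_,st,c=cv2.connectedComponentsWithStats(m)
    for i in range(1,k):
        if 12<st[i,4]<300:
            p=locate([(d,c[i])],.02,x0=(.5,.1))[0]
            if .35<p[0]<.7 and -.4<p[1]<.4: print(n,st[i].tolist(),p.round(3))
E
```

```text
top [207, 224, 16, 13, 138] [0.586 0.269]
top [283, 271, 12, 12, 105] [0.481 0.086]
top [331, 295, 12, 12, 108] [ 0.426 -0.029]
scene [342, 198, 33, 11, 56] [0.499 0.322]
scene [373, 212, 8, 15, 45] [0.582 0.279]
scene [363, 233, 6, 7, 22] [0.59  0.202]
scene [299, 242, 11, 13, 112] [0.483 0.078]
scene [254, 260, 11, 14, 124] [ 0.429 -0.035]
```

```bash
python3 - <<'E'
from h import *
s=r.get_state();print(s["tcp_pos"],s["contact_force"],s["moment"])
d=cap("scene")
for o in outline_of("follower","scene"):
    m=np.argwhere(o["mask"]);print(o["box"],round(float(o["score"]),2),len(m))
for p in pinpoint("follower","scene"): print(p["location"],p["score"],locate([(d,np.array(p["location"])[::-1])],.02,x0=(.58,.18))[0].round(4))
a=np.linspace(0,6.28,24);x,y,_=s["tcp_pos"]
P=np.vstack([np.c_[x+rr*np.cos(a),y+rr*np.sin(a),0*a+z] for rr,z in((.013,.094),(.015,.02),(.015,.034))]);q=proj(d,P);print(q.min(0),q.max(0),proj(d,[x,y,.02]))
w=cap("wrist")
for o in outline_of("follower","wrist"):
    m=np.argwhere(o["mask"]);print("w",o["box"],round(float(o["score"]),2),len(m))
for p in pinpoint("follower","wrist"): print(p["location"],p["score"],locate([(w,np.array(p["location"])[::-1])],.02,x0=(.58,.18))[0].round(4))
for z,rr in((.02,.015),(.034,.015),(.036,.011)):
    q=proj(w,np.c_[x+rr*np.cos(a),y+rr*np.sin(a),0*a+z]);print(z,q.min(0).round(1),q.max(0).round(1))
g=cv2.cvtColor(w["image"],cv2.COLOR_BGR2GRAY);print(g[180:300:4,int(proj(w,[x,y,.03])[0,0])].tolist())
j=w["image"][120:360,200:440];j2=d["image"];u=proj(d,[[x,y,.05]])[0].astype(int)
cv2.imwrite("pics/last.png",np.hstack([cv2.resize(j,(400,400)),cv2.resize(j2[u[1]-35:u[1]+35,u[0]-35:u[0]+35],(400,400),interpolation=cv2.INTER_CUBIC)]))
E
```

```text
[0.58647655 0.18729456 0.04645105] [-0.35071354 -2.67195982 -2.62218279] [-0.72563893  0.09284731 -0.04567902]
[352.6, 215.1, 365.1, 244.7] 0.75 271
[242.3, 355.7] 0.75 [0.5841 0.1646]
[361.8, 241.4] 0.26 [ 0.5724 -0.2713]
[355.01714795 211.48627568] [366.90416357 241.47404685] [[360.79421929 237.83911635]]
w [283.9, 212.1, 351.0, 380.5] 0.88 7062
[233.3, 316.1] 0.76 [0.5911 0.1613]
0.02 [294.6 253.6] [349.3 303.3]
0.034 [292.8 263.5] [351.3 315.7]
0.036 [300.4 272.4] [343.8 310.9]
[119, 121, 122, 121, 122, 121, 123, 79, 71, 56, 60, 56, 61, 82, 80, 65, 56, 59, 57, 59, 55, 60, 56, 58, 59, 61, 59, 58, 59, 52]
```

View last.

View pics/last.png

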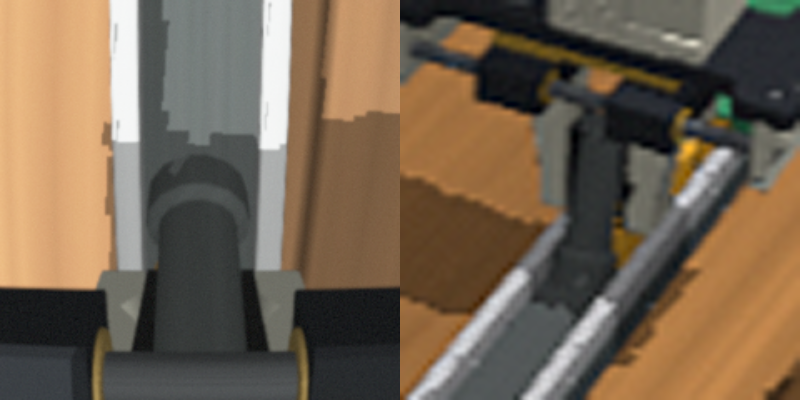

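The follower has pivoted in the grip: its foot is held back by the last blank and its cap leans downstream. So the file was already solid. I'll estimate the tilt and rotate the hand to stand it up again.

```bash
python3 - <<'E'
from h import *
s=r.get_state();x,y,z=s["tcp_pos"];w=cap("wrist")
a=np.linspace(0,6.28,60)
def circ(p,h,rr):
    y0,z0,f=p
    u=np.array([0,np.cos(f),-np.sin(f)]);ax=np.array([0,np.sin(f),np.cos(f)])
    return proj(w,np.array([x,y0,z0])+h*ax+rr*(np.cos(a)[:,None]*[1,0,0]+np.sin(a)[:,None]*u))[:,1].min()
def res(p):
    y0,z0,f=p
    return [circ(p,0,.015)-212.5,circ(p,.014,.015)-229.8,circ(p,.016,.011)-238.2,(z0-.015*np.sin(f)-.02)*3000,(y0+.043*np.sin(f)-y)*1500,(z0+.043*np.cos(f)-z-.019)*1500]
S=least_squares(res,[.165,.025,.4]);print(S.x,np.round(S.fun,1))
E
```

```text
[0.15574482 0.02907577 0.64887278] [-3.1  4.2  4.6  0.  -8.2 -3.1]
```

move_arm([
  [[0.7, 0, -0.3], [0, 0, 0]],
  [[1.5, 0, -0.5], [0, 0, 0]],
  [[2.2, 0, -0.5], [0, 0, 0]],
  [[2.7, 0, -0.5], [0, 0, 0]],
  [[2.7, 0, -0.5], [0, 0, 0]],
])

```text
time_s: 45.52
tcp_pos: [0.588, 0.1598, 0.0514]
eef_rot: [180.0, 0.0, -86.7]
contact_force: [-0.3, -0.1, -2.1]
gripper_width: 0.0228
gripper_force: 45.0
```

move_arm([
  [[-0.3, 0, -0.03], [0, -0.15, 0]],
  [[-0.56, 0, -0.1], [0, -0.3, 0]],
  [[-0.83, 0, -0.2], [0, -0.45, 0]],
  [[-1.07, 0, -0.33], [0, -0.6, 0]],
  [[-1.07, 0, -0.33], [0, -0.6, 0]],
])

```text
time_s: 46.15
tcp_pos: [0.5886, 0.168, 0.0539]
eef_rot: [179.9, 34.4, -87.0]
contact_force: [0.0, -0.2, -1.7]
gripper_width: 0.0223
gripper_force: 45.0
```

```bash
cat > fol.py <<'E'
from h import *
s=r.get_state();print(s["tcp_pos"].round(4),s["eef_rot"].round(2),s["contact_force"].round(1),s["gripper_width"])
def sil(d,p):
    x,y,z,f,g=p;ax=np.array([np.sin(g),np.sin(f)*np.cos(g),np.cos(f)*np.cos(g)]);u=np.cross(ax,[1,0,0]);u/=np.linalg.norm(u);v=np.cross(u,ax)
    a=np.linspace(0,6.28,24);m=np.zeros((480,640),np.uint8)
    for h0,h1,rr in((0,.014,.015),(.014,.068,.011),(.068,.074,.013)):
        P=np.vstack([np.array([x,y,z])+h*ax+rr*(np.cos(a)[:,None]*u+np.sin(a)[:,None]*v) for h in(h0,h1)])
        cv2.fillConvexPoly(m,cv2.convexHull(np.int32(np.round(proj(d,P)))),1)
    return m>0
from scipy.optimize import minimize
for n in("scene","wrist","top"):
    d=cap(n)
    o=[q for q in outline_of("follower",n)][:1]
    if not o: continue
    m=o[0]["mask"];g=np.argwhere(m);print(n,o[0]["box"],len(g),round(float(o[0]["score"]),2))
    for p in pinpoint("follower",n)[:1]:print("  origin",locate([(d,np.array(p["location"])[::-1])],.02,x0=(.58,.16))[0].round(4))
    b=(0,)
    for f in np.arange(-.6,.8,.1):
        for y in np.arange(.12,.19,.004):
            q=sil(d,[.589,y,.02,f,0]);i=(q&m).sum()/(q|m).sum()
            if i>b[0]:b=(i,f,y)
    print("  best",np.round(b,3))
E
python3 fol.py
```

```text
[0.5886 0.168  0.0539] [179.93  34.45 -87.04] [ 0.  -0.2 -1.7] 0.022296968298274957
scene [224.6, 268.2, 335.7, 372.7] 3464 0.55
  origin [0.5895 0.1621]
  best [0]
wrist [285.9, 216.7, 352.1, 384.8] 6794 0.76
  origin [0.5889 0.1716]
  best [ 0.742 -0.2    0.172]
```

move_arm([
  [[0.11, 0, 0.16], [0, 0, 0]],
  [[0.2, 0, 0.29], [0, 0, 0]],
  [[0.28, 0, 0.41], [0, 0, 0]],
  [[0.31, 0, 0.46], [0, 0, 0]],
  [[0.31, 0, 0.46], [0, 0, 0]],
])

```text
time_s: 47.18
tcp_pos: [0.5895, 0.172, 0.053]
eef_rot: [-179.6, 34.5, -86.4]
contact_force: [-2.2, -2.2, 19.5]
gripper_width: 0.0224
gripper_force: 45.0
```

move_arm([
  [[-0.11, 0, -0.16], [0, 0, 0]],
  [[-0.2, 0, -0.3], [0, 0, 0]],
  [[-0.2, 0, -0.3], [0, 0, 0]],
])

```text
time_s: 47.55
tcp_pos: [0.5879, 0.1713, 0.0535]
eef_rot: [-179.9, 34.4, -86.6]
contact_force: [0.8, -0.4, 6.5]
gripper_width: 0.0225
gripper_force: 45.0
```

```bash
python3 - <<'E'
from h import *
s=r.get_state();print(s["tcp_pos"].round(4),s["contact_force"].round(1),s["eef_rot"].round(1))
w=cap("wrist");g=cv2.cvtColor(w["image"],cv2.COLOR_BGR2GRAY).astype(int)
o=outline_of("follower","wrist")[0];print(o["box"])
for c in(312,318,324):print(c,g[190:290:2,c].tolist())
for rr in (222,228,234,240,246,252,258,264,270):print(rr,g[rr,270:370:3].tolist())
m=o["mask"];print([(rr,int(np.where(m[rr])[0].min()),int(np.where(m[rr])[0].max())) for rr in range(215,380,8) if m[rr].any()])
E
```

```text
[0.5879 0.1713 0.0535] [ 0.8 -0.4  6.5] [-179.9   34.4  -86.6]
[286.9, 219.2, 352.3, 385.1]
312 [81, 80, 78, 78, 83, 80, 79, 82, 82, 79, 81, 80, 80, 79, 79, 73, 59, 64, 63, 62, 63, 58, 63, 71, 84, 89, 91, 85, 72, 61, 66, 65, 68, 62, 65, 62, 62, 62, 63, 63, 64, 66, 63, 65, 63, 63, 64, 68, 64, 65]
318 [80, 79, 82, 80, 79, 79, 80, 77, 79, 79, 81, 79, 81, 78, 80, 71, 63, 66, 64, 63, 65, 63, 63, 79, 90, 87, 86, 80, 61, 60, 60, 64, 59, 61, 63, 59, 64, 63, 61, 61, 60, 61, 64, 63, 62, 60, 56, 62, 63, 64]
324 [81, 80, 78, 79, 76, 78, 80, 77, 77, 79, 79, 77, 79, 76, 79, 64, 64, 59, 63, 64, 64, 60, 62, 78, 86, 87, 86, 77, 65, 61, 66, 60, 60, 60, 61, 66, 66, 62, 63, 62, 60, 63, 62, 60, 60, 63, 64, 63, 65, 63]
222 [169, 171, 171, 168, 119, 100, 78, 78, 76, 81, 136, 110, 78, 70, 59, 64, 63, 62, 64, 62, 64, 72, 75, 81, 81, 82, 82, 84, 82, 95, 120, 171, 175, 174]
228 [171, 169, 171, 172, 140, 109, 78, 76, 73, 79, 58, 57, 59, 59, 62, 57, 63, 65, 64, 59, 58, 64, 60, 58, 68, 82, 83, 80, 83, 94, 144, 169, 174, 175]
234 [170, 171, 168, 170, 152, 110, 79, 80, 63, 54, 55, 58, 60, 62, 63, 62, 63, 66, 62, 63
[... 556 characters left out ...]
06, 71, 77, 77, 51, 58, 61, 62, 65, 62, 63, 62, 61, 61, 64, 62, 62, 59, 63, 87, 85, 96, 148, 237, 172, 171, 175, 165]
264 [182, 236, 248, 248, 246, 233, 108, 76, 79, 67, 56, 63, 61, 63, 62, 65, 63, 66, 62, 62, 62, 64, 60, 61, 57, 80, 84, 128, 215, 246, 245, 171, 173, 132]
270 [186, 240, 248, 248, 247, 246, 116, 96, 93, 61, 59, 61, 65, 65, 64, 61, 60, 65, 60, 63, 63, 59, 59, 58, 54, 111, 89, 128, 240, 247, 247, 226, 167, 87]
[(223, 307, 334), (231, 297, 346), (239, 293, 348), (247, 292, 350), (255, 291, 350), (263, 291, 349), (271, 296, 346), (279, 297, 345), (287, 296, 345), (295, 296, 345), (303, 295, 346), (311, 294, 347), (319, 294, 346), (327, 294, 347), (367, 288, 351), (375, 297, 343)]
```

```bash
cat > tilt.py <<'E'
from h import *
def fit(rows,wf,ws,rs,grab=True):
    s=r.get_state();x=s["tcp_pos"][0];w=cap("wrist");a=np.linspace(0,6.28,90)
    G=s["tcp_pos"]-.019*R.from_euler("xyz",s["eef_rot"],degrees=True).apply([0,0,1])
    def circ(p,h,rr):
        y0,z0,f=p;u=np.array([0,np.cos(f),-np.sin(f)]);ax=np.array([0,np.sin(f),np.cos(f)])
        return proj(w,np.array([x,y0,z0])+h*ax+rr*(np.cos(a)[:,None]*[1,0,0]+np.sin(a)[:,None]*u))
    def stemw(p):
        hs=np.linspace(.016,.066,40);c=[circ(p,h,.011) for h in hs]
        cy=[q[:,1].mean() for q in c];wd=[np.ptp(q[:,0]) for q in c];i=np.argsort(cy);return np.interp(rs,np.array(cy)[i],np.array(wd)[i])
    def res(p):
        y0,z0,f=p
        e=[circ(p,0,.015)[:,1].min()-rows[0],circ(p,.014,.015)[:,1].min()-rows[1],circ(p,.016,.011)[:,1].min()-rows[2],
           (np.ptp(circ(p,.014,.015)[:,0])-wf)*.5,(stemw(p)-ws)*.5]
        # follower axis passes through grasp point (y,z) within ~4 mm
        perp=(G[1]-y0)*np.cos(f)-(G[2]-z0)*np.sin(f);e.append(perp*(300 if grab else 0))
        return e
    for f0 in(-.3,0,.4):
        S=least_squares(res,[G[1],G[2]-.043,f0]);print(S.x.round(4),np.round(S.fun,1),round(S.cost,2))
    lo=S.x;print("low edge z",lo[1]-.015*abs(np.sin(lo[2])),"G",G.round(4))
E
python3 -c "
from tilt import *
fit((220.5,236.5,245.5),59.5,47,272);fit((220.5,236.5,245.5),59.5,47,272,False)"
```

```text
[ 0.1723  0.0189 -0.2702] [-0.2  0.1  0.2 -0.2 -1.   0.6] 0.76
[ 0.1723  0.0189 -0.2702] [-0.2  0.1  0.2 -0.2 -1.   0.6] 0.76
[ 0.1723  0.0189 -0.2702] [-0.2  0.1  0.2 -0.2 -1.   0.6] 0.76
low edge z 0.014910467915027283 G [0.5885 0.1605 0.0692]
[ 0.1699  0.0214 -0.3031] [ 0.  -0.2  0.1  0.4 -0.6  0. ] 0.25
[ 0.1699  0.0214 -0.3031] [ 0.  -0.2  0.1  0.4 -0.6  0. ] 0.25
[ 0.1699  0.0214 -0.3031] [ 0.  -0.2  0.1  0.4 -0.6  0. ] 0.25
low edge z 0.01690779900568791 G [0.5885 0.1605 0.0691]
```

move_arm([
  [[-0.1, 0, -0.4], [0, 0, 0]],
  [[-0.2, 0, -0.83], [0, 0, 0]],
  [[0.05, 0, -0.85], [0, 0.14, 0]],
  [[0.32, 0, -0.9], [0, 0.28, 0]],
  [[0.32, 0, -0.9], [0, 0.28, 0]],
])

```text
time_s: 48.38
tcp_pos: [0.5869, 0.1655, 0.0589]
eef_rot: [-180.0, 18.3, -86.4]
contact_force: [-0.5, 0.3, -2.5]
gripper_width: 0.0228
gripper_force: 45.0
```

```bash
cat > rows.py <<'E'
from h import *
s=r.get_state();print(s["tcp_pos"].round(4),s["contact_force"].round(1),s["eef_rot"].round(1))
w=cap("wrist");g=cv2.cvtColor(w["image"],cv2.COLOR_BGR2GRAY).astype(int)
for o in outline_of("follower","wrist")[:1]:
    m=o["mask"];print(o["box"],o["score"]);print([(rr,int(np.where(m[rr])[0].min()),int(np.where(m[rr])[0].max())) for rr in range(215,300,8) if m[rr].any()])
for c in(318,324):print(c,g[190:290:2,c].tolist())
E
python3 rows.py
```

```text
[0.5869 0.1655 0.0589] [-0.5  0.3 -2.5] [-180.    18.3  -86.4]
[285.9, 220.4, 355.2, 385.0] 0.92
[(223, 318, 326), (231, 297, 340), (239, 291, 346), (247, 290, 347), (255, 289, 348), (263, 289, 348), (271, 291, 346), (279, 296, 343), (287, 295, 343), (295, 295, 344)]
318 [79, 83, 81, 82, 81, 81, 82, 81, 82, 80, 80, 79, 81, 81, 81, 80, 75, 62, 59, 57, 60, 62, 60, 61, 77, 86, 87, 84, 76, 58, 59, 60, 62, 58, 56, 58, 58, 54, 57, 54, 54, 58, 57, 57, 55, 54, 59, 58, 61, 58]
324 [82, 79, 81, 82, 80, 84, 82, 80, 82, 83, 84, 81, 84, 83, 81, 82, 74, 59, 56, 55, 55, 58, 58, 59, 77, 88, 90, 87, 78, 62, 56, 57, 55, 59, 59, 60, 56, 59, 59, 59, 53, 56, 62, 54, 55, 58, 52, 56, 59, 58]
```

```bash
python3 -c "
from tilt import *
fit((222.5,238,247),59.5,47,272);go(*fpt(F,[0,.035,.06]),-86.74)"
```

```text
[ 0.1563  0.0246 -0.0134] [-0.3  0.1  0.2 -0.2 -1.1  0.7] 0.96
[ 0.1563  0.0246 -0.0134] [-0.3  0.1  0.2 -0.2 -1.1  0.7] 0.96
[ 0.1563  0.0246 -0.0134] [-0.3  0.1  0.2 -0.2 -1.1  0.7] 0.96
low edge z 0.024437840207443967 G [0.5872 0.158  0.0761]
[ 0.44 -0.14 -0.36] [0.001 0.321 0.001]
```

move_arm([
  [[0.08, 0, 0.25], [0, 0, 0]],
  [[0.16, 0, 0.5], [0, 0, 0]],
  [[0.21, 0, 0.65], [0, 0, 0]],
  [[0.24, 0, 0.72], [0, 0, 0]],
  [[0.24, 0, 0.72], [0, 0, 0]],
])

```text
time_s: 49.15
tcp_pos: [0.5879, 0.1632, 0.0507]
eef_rot: [180.0, 18.3, -86.7]
contact_force: [-0.6, 0.6, -2.5]
gripper_width: 0.0225
gripper_force: 45.0
```

move_arm([
  [[0.03, 0, 0.1], [0, 0, 0]],
  [[0.05, 0, 0.15], [0, 0, 0]],
  [[0.05, 0, 0.15], [0, 0, 0]],
])

```text
time_s: 49.52
tcp_pos: [0.5878, 0.1633, 0.0492]
eef_rot: [180.0, 18.3, -86.7]
contact_force: [-0.3, 0.2, -3.5]
gripper_width: 0.0225
gripper_force: 45.0
```

move_arm([
  [[0.03, 0, 0.1], [0, 0, 0]],
  [[0.06, 0, 0.2], [0, 0, 0]],
  [[0.06, 0, 0.2], [0, 0, 0]],
])

```text
time_s: 49.9
tcp_pos: [0.5885, 0.1636, 0.0478]
eef_rot: [-179.9, 18.4, -86.7]
contact_force: [0.9, 0.1, 1.8]
gripper_width: 0.0224
gripper_force: 45.0
```

move_arm([
  [[0, 0, 0], [0, 0, 0]],
  [[0, 0, 0], [0, 0, 0]],
  [[0, 0, 0], [0, 0, 0]],
  [[0, 0, 0], [0, 0, 0]],
], jaw=4.8, squeeze=45)

```text
time_s: 50.4
tcp_pos: [0.5877, 0.1633, 0.047]
eef_rot: [180.0, 18.3, -86.7]
contact_force: [0.4, 0.6, 0.1]
gripper_width: 0.0474
gripper_force: 0.0
```

```bash
python3 rows.py
```

```text
[0.5877 0.1633 0.047 ] [0.4 0.6 0.1] [180.   18.3 -86.7]
[285.1, 217.7, 352.0, 383.1] 0.71
[(223, 300, 338), (231, 293, 345), (239, 290, 348), (247, 289, 349), (255, 289, 349), (263, 290, 348), (271, 296, 342), (279, 295, 342), (287, 295, 343), (295, 294, 344)]
318 [84, 84, 83, 82, 81, 81, 84, 84, 81, 84, 84, 79, 82, 80, 63, 58, 61, 60, 63, 57, 62, 67, 79, 87, 85, 87, 79, 62, 56, 60, 57, 60, 59, 62, 59, 58, 58, 61, 62, 58, 61, 59, 56, 56, 58, 56, 61, 58, 59, 56]
324 [79, 81, 79, 83, 82, 83, 79, 78, 78, 82, 84, 85, 82, 77, 58, 60, 60, 57, 57, 55, 60, 64, 82, 86, 86, 86, 78, 61, 59, 61, 63, 61, 57, 63, 55, 58, 57, 59, 62, 57, 58, 59, 59, 61, 56, 59, 57, 60, 59, 58]
```

The follower is standing free. Now I'll withdraw, straighten the hand, and push with closed fingers low behind the stem.

move_arm([
  [[0, 0, -3], [0, 0, 0]],
  [[0, 0, -6], [0, 0, 0]],
  [[0, 0, -9], [0, 0, 0]],
  [[0, 0, -9], [0, 0.16, 0]],
  [[0, 0, -9], [0, 0.32, 0]],
])

```text
time_s: 51.12
tcp_pos: [0.5907, 0.1342, 0.1342]
eef_rot: [-179.8, -0.2, -86.8]
contact_force: [-0.1, -2.0, -1.2]
gripper_width: 0.0479
gripper_force: 0.0
```

```bash
python3 - <<'E'
from h import *
s=r.get_state();x0=s["tcp_pos"]
w=cap("wrist")
for o in outline_of("follower","wrist")[:2]:
    m=o["mask"];g=np.argwhere(m);print(o["box"],o["score"])
a=np.linspace(0,6.28,30)
from scipy.optimize import minimize
def box(p):
    x,y,f=p;ax=np.array([0,np.sin(f),np.cos(f)]);u=np.array([0,np.cos(f),-np.sin(f)])
    P=np.vstack([np.array([x,y,.02])+h*ax+rr*(np.cos(a)[:,None]*[1,0,0]+np.sin(a)[:,None]*u) for rr,h in((.015,0),(.015,.014),(.013,.068),(.013,.074))])
    q=proj(w,P);return np.r_[q.min(0),q.max(0)]
B=np.array(outline_of("follower","wrist")[0]["box"])
print(B,least_squares(lambda p:box(p)-B,[.588,.158,0]).x, box([.5885,.158,0]))
for p in pinpoint("follower","wrist")[:1]:print(locate([(w,np.array(p["location"])[::-1])],.02,x0=(.58,.16))[0].round(4))
bl("wrist",x0=(.58,.18))
go(*fpt(F,[0,-.01,.12]),-86.74)
E
```

```text
[299.7, 229.5, 342.7, 311.3] 0.91
[299.7 229.5 342.7 311.3] [0.59039248 0.1467742  0.03524771] [302.05998282 243.26738752 344.93449744 323.86610513]
[0.5903 0.1471]
0.87 c [320. 370.] 17.1 657 [[0.5817, 0.2718], [0.5842, 0.2306], [0.5817, 0.2744], [0.5842, 0.2327]]
0.63 c [315. 309.] 19.9 800 [[0.5899, 0.2061], [0.5909, 0.1773], [0.5903, 0.2112], [0.5912, 0.1814]]
0.63 c [315. 388.] 16.0 245 [[0.5848, 0.2947], [0.5867, 0.2492], [0.5867, 0.2938], [0.5883, 0.2485]]
0.45 c [318. 328.] 16.1 167 [[0.586, 0.2249], [0.5877, 0.1925], [0.5849, 0.2246], [0.5868, 0.1923]]
0.18 c [318. 267.] 39.1 2717 [[0.5894, 0.1672], [0.5904, 0.1457], [0.5895, 0.168], [0.5905, 0.1463]]
[ 2.19 -0.08  1.24] [0.    0.001 0.   ]
```

move_arm([
  [[2.0, -0.1, 0], [0, 0, 0]],
  [[2.0, -0.1, 0], [0, 0, 0]],
  [[2.0, -0.1, 4], [0, 0, 0]],
  [[2.0, -0.1, 8], [0, 0, 0]],
  [[2.0, -0.1, 8], [0, 0, 0]],
], jaw=0, squeeze=20)

```text
time_s: 52.05
tcp_pos: [0.5897, 0.1133, 0.05]
eef_rot: [179.7, -0.1, -86.8]
contact_force: [-0.7, 0.2, 1.2]
gripper_width: 0.004
gripper_force: 0.0
```

```bash
python3 - <<'E'
from h import *
print(r.get_state()["gripper_width"],r.get_state()["tcp_pos"])
go(*fpt(F,[0,-.008,.037]),-86.74)
E
```

```text
0.004031706741996361 [0.58967555 0.113271   0.04996626]
[-0.19 -0.18  1.3 ] [ 0.006 -0.002 -0.001]
```

move_arm([
  [[0, -0.15, 0.6], [0, 0, 0]],
  [[0, -0.15, 1.2], [0, 0, 0]],
  [[0, -0.15, 1.5], [0, 0, 0]],
  [[0, -0.15, 1.5], [0, 0, 0]],
])

```text
time_s: 52.55
tcp_pos: [0.5932, 0.1153, 0.0378]
eef_rot: [-180.0, 0.0, -86.7]
contact_force: [-1.0, 0.7, -0.5]
gripper_width: 0.0004
gripper_force: 0.0
```

move_arm([
  [[-0.4, 0.2, 0], [0, 0, 0]],
  [[-0.8, 0.2, 0], [0, 0, 0]],
  [[-1.2, 0.2, 0], [0, 0, 0]],
  [[-1.6, 0.2, 0], [0, 0, 0]],
  [[-2.0, 0.2, 0], [0, 0, 0]],
])

```text
time_s: 53.18
tcp_pos: [0.59, 0.1354, 0.0376]
eef_rot: [180.0, -0.0, -86.7]
contact_force: [0.5, -0.9, 0.0]
gripper_width: 0.0006
gripper_force: 0.2
```

move_arm([
  [[-0.1, 0, 0], [0, 0, 0]],
  [[-0.2, 0, 0], [0, 0, 0]],
  [[-0.3, 0, 0], [0, 0, 0]],
  [[-0.4, 0, 0], [0, 0, 0]],
  [[-0.5, 0, 0], [0, 0, 0]],
])

```text
time_s: 53.8
tcp_pos: [0.5897, 0.14, 0.0376]
eef_rot: [180.0, -0.0, -86.7]
contact_force: [-0.4, 0.9, -0.3]
gripper_width: 0.0004
gripper_force: 0.1
```

```bash
python3 rows.py | head -4
```

```text
[0.5897 0.14   0.0376] [-0.4  0.9 -0.3] [180.   -0.  -86.7]
[309.6, 314.1, 331.9, 394.1] 0.68
[]
318 [119, 120, 122, 125, 124, 119, 123, 121, 120, 122, 122, 123, 121, 120, 117, 80, 75, 78, 79, 76, 81, 77, 78, 78, 77, 78, 79, 78, 78, 81, 78, 76, 79, 79, 79, 80, 76, 82, 73, 75, 79, 81, 76, 79, 80, 77, 46, 34, 34, 31]
```

move_arm([
  [[-0.05, 0, 0], [0, 0, 0]],
  [[-0.1, 0, 0], [0, 0, 0]],
  [[-0.15, 0, 0], [0, 0, 0]],
  [[-0.2, 0, 0], [0, 0, 0]],
  [[-0.2, 0, 0], [0, 0, 0]],
])

```text
time_s: 54.52
tcp_pos: [0.5895, 0.1421, 0.0376]
eef_rot: [180.0, -0.0, -86.7]
contact_force: [0.5, 0.6, -0.2]
gripper_width: 0.0006
gripper_force: 0.2
```

move_arm([
  [[-0.05, 0, 0], [0, 0, 0]],
  [[-0.1, 0, 0], [0, 0, 0]],
  [[-0.15, 0, 0], [0, 0, 0]],
  [[-0.15, 0, 0], [0, 0, 0]],
])

```text
time_s: 55.02
tcp_pos: [0.5895, 0.1436, 0.0376]
eef_rot: [180.0, -0.0, -86.7]
contact_force: [0.6, -0.7, 1.1]
gripper_width: 0.0003
gripper_force: 0.4
```

move_arm([
  [[-0.05, 0, 0], [0, 0, 0]],
  [[-0.1, 0, 0], [0, 0, 0]],
  [[-0.15, 0, 0], [0, 0, 0]],
  [[-0.2, 0, 0], [0, 0, 0]],
  [[-0.2, 0, 0], [0, 0, 0]],
])

```text
time_s: 55.65
tcp_pos: [0.5893, 0.1454, 0.0376]
eef_rot: [180.0, -0.0, -86.7]
contact_force: [-0.2, -1.5, 0.5]
gripper_width: 0.0
gripper_force: 1.3
```

move_arm([
  [[-0.05, 0, 0], [0, 0, 0]],
  [[-0.1, 0, 0], [0, 0, 0]],
  [[-0.1, 0, 0], [0, 0, 0]],
  [[-0.1, 0, 0], [0, 0, 0]],
])

```text
time_s: 56.15
tcp_pos: [0.5891, 0.1459, 0.0376]
eef_rot: [180.0, -0.0, -86.7]
contact_force: [0.1, -5.2, 1.9]
gripper_width: 0.0005
gripper_force: 2.8
```

move_arm([
  [[-0.03, 0, 0], [0, 0, 0]],
  [[-0.03, 0, 0], [0, 0, 0]],
  [[-0.03, 0, 0], [0, 0, 0]],
  [[-0.03, 0, 0], [0, 0, 0]],
  [[-0.03, 0, 0], [0, 0, 0]],
])

```text
time_s: 56.78
tcp_pos: [0.589, 0.146, 0.0376]
eef_rot: [180.0, -0.1, -86.7]
contact_force: [0.1, -6.4, 2.2]
gripper_width: 0.0004
gripper_force: 3.2
```

```bash
python3 - <<'E'
from h import *
s=r.get_state();print(s["tcp_pos"].round(4),s["contact_force"].round(1))
d=cap("scene")
for p in pinpoint("follower","scene")[:1]:print(locate([(d,np.array(p["location"])[::-1])],.02,x0=(.58,.16))[0].round(4))
for o in outline_of("follower","scene")[:1]:print(o["box"],o["score"])
a=np.linspace(0,6.28,24);x,y=s["tcp_pos"][:2];y+=.0205
for f in(0,.3):
    P=np.vstack([np.c_[x+rr*np.cos(a),y+np.sin(f)*h+rr*np.sin(a),0*a+.02+h] for rr,h in((.013,.074),(.015,0),(.015,.014))]);q=proj(d,P);print(q.min(0),q.max(0))
E
```

```text
[0.589  0.146  0.0376] [ 0.1 -6.4  2.2]
[0.5865 0.1623]
[301.1, 240.9, 311.6, 255.9] 0.4
[351.92705813 215.97263553] [363.83195474 246.23793864]
[351.92705813 211.56549497] [368.02125463 246.23793864]
```

It has come up solid at 6.4 N. Now I'll back off slowly, lift and check.

move_arm([
  [[0.1, 0, 0], [0, 0, 0]],
  [[0.3, 0, 0], [0, 0, 0]],
  [[0.8, 0, 0], [0, 0, 0]],
  [[1.6, 0, 0], [0, 0, 0]],
  [[2.6, 0, 0], [0, 0, 0]],
])

```text
time_s: 57.55
tcp_pos: [0.5909, 0.1205, 0.0376]
eef_rot: [-180.0, 0.0, -86.7]
contact_force: [-0.1, -0.3, -0.0]
gripper_width: 0.0003
gripper_force: 0.0
```

move_arm([
  [[1, 0, -3], [0, 0, 0]],
  [[2, 0, -7], [0, 0, 0]],
  [[3, 0, -10], [0, 0, 0]],
  [[3, 0, -10], [0, 0, 0]],
])

```text
time_s: 58.05
tcp_pos: [0.594, 0.0904, 0.1405]
eef_rot: [-179.7, 0.1, -86.8]
contact_force: [-0.4, -0.0, -0.2]
gripper_width: 0.0007
gripper_force: 0.0
```

```bash
python3 - <<'E'
from h import *
a=np.linspace(0,6.28,30);s=r.get_state();print(s["tcp_pos"])
D={}
for n in("wrist","scene","top"):
    w=cap(n)
    for o in outline_of("follower",n)[:1]:
        B=np.array(o["box"])
        def box(p):
            x,y,f,g=p;ax=np.array([np.sin(g),np.sin(f),np.cos(f)]);u=np.array([0,np.cos(f),-np.sin(f)])
            P=np.vstack([np.array([x,y,.02])+h*ax+rr*(np.cos(a)[:,None]*[1,0,0]+np.sin(a)[:,None]*u) for rr,h in((.015,0),(.015,.014),(.013,.068),(.013,.074))])
            q=proj(w,P);return np.r_[q.min(0),q.max(0)]
        S=least_squares(lambda p:box(np.r_[p,0])-B,[.588,.165,0]);print(n,B,round(float(o["score"]),2),S.x.round(4),S.fun.round(1),box([.5885,.1665,0,0]).round(1))
    for p in pinpoint("follower",n)[:1]:print("  ",locate([(w,np.array(p["location"])[::-1])],.02,x0=(.58,.16))[0].round(4))
print("exp",fpt(F,[0,.0435,0]))
bl("top",x0=(.58,.2))
t=cap("top")
for o in outline_of("tray_handle","top")[:2]:print(o["box"],o["score"],proj(t,[fpt(F,[-.0485,-.42,.074]),fpt(F,[.0315,-.42,.074])]))
E
```

```text
[0.59404921 0.09041383 0.14048932]
   [0.5899 0.1612]
scene [352.1 216.8 363.6 244.3] 0.62 [ 0.5865  0.1739 -0.1499] [-0.5 -0.6  0.5  0.6] [351.7 215.9 363.6 246.2]
   [0.5891 0.1628]
top [248.4 222.  260.7 235.9] 0.53 [ 0.5861  0.171  -0.1435] [-0.2 -1.7  0.2  1.8] [246.6 219.1 262.6 236.8]
   [0.5838 0.2312]
exp [0.58832628 0.16662961 0.        ]
0.63 c [218. 230.] 7.2 146 [[0.5888, 0.2614], [0.5796, 0.2502], [0.5888, 0.2617], [0.5796, 0.2505]]
0.62 c [230. 229.] 6.2 107 [[0.5917, 0.2309], [0.5823, 0.2212], [0.5922, 0.2316], [0.5828, 0.2218]]
0.58 c [392. 229.] 65.6 3176 [[0.603, -0.1628], [0.5931, -0.1538], [0.6065, -0.1525], [0.5964, -0.144]]
0.54 c [242. 228.] 6.5 116 [[0.5965, 0.2012], [0.5869, 0.1929], [0.5965, 0.2013], [0.5869, 0.193]]
0.38 c [464. 342.] 15.0 75 [[0.3373, -0.3299], [0.3401, -0.3129], [0.3358, -0.3262], [0.3386, -0.3093]]
[327.2, 206.2, 459.1, 242.5] 0.63 [[456.3820604  241.07401328]
 [453.58653788 206.97675187]]
```

```bash
python3 -c "
from plant import r
print(r.close_job())"
```

```text
the job is handed in; nothing more can be done
None
```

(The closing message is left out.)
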